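# Stack and square three instrument cases

## Robot

A 6-joint arm with a two-finger parallel gripper is mounted at the origin on a cart in front of the work surface, level with it; the furniture and walls round the work are solid. World frame = base frame: x ahead of the robot, y to its left, z up, the work surface at z = 0. Lengths are in mm, angles in rad, forces in N, time in s.
With the tool pointing down it reaches from about 275 to 750 mm from the base axis. Payload 10.2 kg.
Tool frame: the origin (TCP) lies midway between the tips of the shut fingers; the grasp point (between the pads) lies 19 mm behind it (ctrl.pinch_z is the distance from the TCP to the grasp point, in mm); x points along the fingers, z is the direction in which the jaws open and shut, and the axes are right-handed (so a half turn about x gives the same grasp; the last joint's range is limited). The gripper opens to 85 mm and grips with 20 to 120 N. Pads are 22 mm wide; open, the fingers measure 114 mm over their backs; the gripper's body (76 mm by 85 mm) begins 54 mm behind the grasp point. The pads swing forward as they close: fully open they stand 13 mm farther back than shut.
Start: joints at [-1.474, 0.313, 1.498, -0, 1.331, -0.223], TCP at [165.035, -498.392, 231.294] pointing down, gripper open.
Joint ranges: [-2.94, 2.94], [-0.97, 2.17], [0.19, 2.56], [-1.23, 4.37], [0.02, 3.11], [-2.88, 2.88]. Speed limits (rad/s): [2.39, 2.39, 3.01, 3.14, 3.14, 3.14].

## Interface

Orientations are given as a unit quaternion [w, x, y, z].
In Python, from rig import ctrl, capture, workorder, nets gives the robot as it stands. The module is installed in compiled form; this text tells all that it offers.
- The arm moves only by the tool send_rows, never from a script. Its argument "rows" is text: rows parted by semicolons, each of 5 numbers parted by spaces: the opening, from 0 (shut) to 1 (fully open), then the shift along the tool's x, y, z in cm, then the turn about the tool's x in units of 5 degrees (1.0 is 5 degrees). In form: grip x y z yaw; .... A call has 1 to 12 rows; each row is the pose to reach, as a shift and turn from the pose commanded when the call began, along the tool's axes at that moment; what a row does not reach only later rows make up. A row lasts 1/10 s, in which the tool goes at most 50 mm and 8.59 degrees, less where a joint would pass 70% of its speed; a pose out of reach is approached as far as the arm can. A call with a gripper value outside its range is refused whole. The fingers move at their own pace and stop on an object; "grip_force" is the grip in N (left out, the last holds). Time passes only in rows, so rows that repeat a pose let the fingers close. It gives the time, the measured TCP pose, the force and the opening at its end, in the units of the state.
- ctrl.sense(): the state, without advancing time (a new reading comes with each control period).
- capture(name): name is "scene" or "top"; returns a dict with "pixels" (384x512x3 uint8, red, green, blue), "intrinsics" (3x3 intrinsics, pixels), "view" (4x4, takes a point from world to camera coordinates). Camera axes: x right, y down, z forward; pixel columns grow to the right and rows downward; lengths in mm; the calibration is good to about 2 mm. A picture is of the moment at which its call begins. There is no depth.
- workorder.finish_job(): hands the job in, once; it reports no verdict.
Trained networks look in a picture, given as the dict that the camera call returned (one of the last four; its "shot" number tells which), for a name from the list of things; names that differ only in an ending like _2 or _b are one class to them, and where a whole thing is asked for, a point or a joint stands for the part that bears it (a point fixed in the world has none). Each returns a list of dicts, best first, with "confidence" (0 to 1); they miss things now and then, are a little off and sometimes report something else, mostly with a low value. They report only what shows in the picture. A call takes as long as a camera call.
- nets.boxes_of(picture, target): "location" ([x, y, z] in mm, in world coordinates, good to about 4 mm: the middle of the surface that is visible of it).
- nets.spot_point(picture, target): "location" ([x, y, z] in mm, in world coordinates, good to about 4 mm: a listed point, or the origin of a listed thing).
The state is a dict: "time_s": time; "joints": joint angles; "dq": joint speeds; "tau": joint torques, N m; "eef_pos": TCP position; "ee_rot": TCP orientation; "force": force on the tool from outside, world axes, zero at the start; "wrist_torque": the same for the moment, N m; "grip_width": opening from 0.0 (shut) to 1.0 (fully open).
Only numpy, scipy, OpenCV 4.12 (cv2) and the standard library are available. Lean on these libraries where they do the work, as an engineer would, in place of code of your own. Each camera call takes 0.05 s, during which the arm holds its last target.

## Task

Build one column of the three grey cases in the stacking station: push the case on the feed ledge across, without lifting it, onto the case already standing in the station until it meets the end fence, then set the case from the bench gently on top of it, also up against the end fence. Then swing the sprung lever to its stop so that it squares the column against the back fence and let it return. Leave the bottle, the tip case and the fixture block where they are.

Things in the scene. Friction and masses are not known exactly. Their poses are not given: they have to be found in the camera images.
- station: aluminium stacking station, fixed to the bench. Origin on the bench under the centre of the squared column; x points away from the robot, y to the left (toward the end fence), z up. Base plate top at z = 8 mm. The cases of a squared column have their centres at x = 0, y = 0 and their undersides at z = 8, 40 and 72 mm
- back_fence (a point): middle of the back fence's inner face at its top edge: in the station frame x = +30, y = +7, z = 83 mm. The fence is an upright plate 6 mm thick from y = -49 to +63, with a flared lead-in at its -y end
- end_fence (a point): middle of the end fence's inner face at its top edge: in the station frame x = +2, y = +55, z = 83 mm. The fence is an upright plate 6 mm thick from x = -28 to +32
- feed_ledge (a point): centre of the feed ledge's top, an open aluminium table on two legs: in the station frame x = -3, y = -142, z = 42 mm; 90 mm wide (x), from y = -222 to -62. It is 2 mm higher than the top of the base case
- base_case: closed flat plastic instrument case, grey with a dark seam and lid panel, standing in the station as the bottom of the column, some mm short of the back fence. 60 (its x) x 110 (its y) x 32 (z) mm; origin at the centre of its underside; may be used either way round
- feed_case: closed flat plastic instrument case, grey with a dark seam and lid panel, lying on the feed ledge, long side roughly along the ledge. 60 (its x) x 110 (its y) x 32 (z) mm; origin at the centre of its underside; may be used either way round
- top_case: closed flat plastic instrument case, grey with a dark seam and lid panel, lying on the bench at the left. 60 (its x) x 110 (its y) x 32 (z) mm; origin at the centre of its underside; may be used either way round
- square_lever (a joint): hinge of the sprung lever at the station's front: 0 leaning toward the robot (rest), 0.65 upright at its stop (rad); a spring returns it. Hinge line along the station's y at x = -55, z = 14 mm. Its squaring plate (84 mm wide, up to z = 82) stands 61 mm from the back fence at the stop. Takes 4 to 7 N at the handle and a few N more for the cases
- lever_handle (a point): middle of the lever's black cross handle, a bar 70 mm long (along the station's y) and 16 mm thick, 130 mm from the hinge line; at rest about 117 mm up, at the stop 144 mm up. Pushed away from the robot
- bottle: solvent bottle, 62 mm across, 116 mm high; origin at the centre of its underside; a bystander
- tip_box: small blue tip case 36 x 71 x 17 mm; origin at the centre of its underside; a bystander, not for the column
- block: machined grey fixture block 40 x 60 x 22 mm; origin at the centre of its underside; a bystander

How it is judged (in metres and radians):
On the way, in this order (a step that is already met when the one before it is completed fails the run):
1. the feed case lies on the base case, off the ledge and up to the end fence (x of feed_case in the frame of station between -0.03 and 0.006 m and y of feed_case in the frame of station between -0.006 and 0.004 m and z of feed_case in the frame of station between 0.037 and 0.0435 m and angle between feed_case's own z axis and vertical below 0.06 rad and linear speed of feed_case below 0.02 m/s), for 0.1 s.
2. the top case lies on the feed case up to the end fence, released (x of feed_case in the frame of station between -0.03 and 0.006 m and y of feed_case in the frame of station between -0.006 and 0.004 m and z of feed_case in the frame of station between 0.037 and 0.0435 m and angle between each of feed_case, top_case's own z axis and vertical below 0.06 rad and x of top_case in the frame of station between -0.03 and 0.006 m and y of top_case in the frame of station between -0.006 and 0.004 m and z of top_case in the frame of station between 0.069 and 0.0755 m and contact force between top_case and the fingers below 0.1 N), for 0.1 s.
3. the lever is swung to its stop against the column of three (value of joint square_lever above 0.615 rad and x of base_case in the frame of station between -0.03 and 0.006 m and y of base_case in the frame of station between -0.006 and 0.004 m and z of base_case in the frame of station between 0.005 and 0.0115 m and angle between each of base_case, feed_case, top_case's own z axis and vertical below 0.06 rad and x of feed_case in the frame of station between -0.03 and 0.006 m and y of feed_case in the frame of station between -0.006 and 0.004 m and z of feed_case in the frame of station between 0.037 and 0.0435 m and x of top_case in the frame of station between -0.03 and 0.006 m and y of top_case in the frame of station between -0.006 and 0.004 m and z of top_case in the frame of station between 0.069 and 0.0755 m), for 0.05 s.
At the end, for the whole second after the job is handed in: The three cases stand as one column in the station (base, feed, top case, undersides 8, 40 and 72 mm up, +-3 mm), each within 4 mm of the back fence, within 6 mm of the end fence and within 0.045 rad of square to the station, at rest and released; the lever is back at rest (below 0.06 rad) (x of base_case in the frame of station between -0.004 and 0.0035 m and y of base_case in the frame of station between -0.006 and 0.004 m and z of base_case in the frame of station between 0.005 and 0.0115 m and angle between each of base_case, feed_case, top_case's own z axis and vertical below 0.06 rad and angle between the y axis of each of base_case, feed_case, top_case and the y axis of station, either way round below 0.045 rad and linear speed of each of base_case, feed_case, top_case below 0.01 m/s and contact force between each of base_case, feed_case, top_case and the fingers below 0.1 N and x of feed_case in the frame of station between -0.004 and 0.0035 m and y of feed_case in the frame of station between -0.006 and 0.004 m and z of feed_case in the frame of station between 0.037 and 0.0435 m and x of top_case in the frame of station between -0.004 and 0.0035 m and y of top_case in the frame of station between -0.006 and 0.004 m and z of top_case in the frame of station between 0.069 and 0.0755 m and value of joint square_lever below 0.06 rad); the robot touches nothing.
It fails at once if the feed case is lifted more than 18 mm off the ledge's level (height (world z) of feed_case above 0.06 m).
It fails at once if the top case is dropped or rammed onto the column (over 60 N) (contact force between top_case and feed_case above 60 N or contact force between top_case and station above 60 N).
It fails at once if the bottle, tip case or fixture block is moved more than 25 mm (distance of any of bottle, tip_box, block from where it was at the start of the episode above 0.025 m).
It also fails if it takes over 72 s, if anything falls off the work surface, if the arm or the gripper's body presses on something with over 40 N, if the wrist force passes 120 N, or if a joint passes its speed limit or range.

## Working session

There is one attempt and no reset: what is moved stays moved. The work goes in short steps, Python scripts to look and compute and a tool call to move; the robot and the scene stay as the last step left them, time stands still between calls to the robot, and variables do not carry over. Pictures are saved under pics/ and viewed, and the job is handed in when it is done.

Besides the shell and the picture viewer there is one more tool, called after "Emit:" by a JSON object that holds its "api" and its "payload", one argument or row to a line. send_rows: Moves the arm, as the interface text tells. Its arguments: {"type":"object","properties":{"rows":{"type":"string"},"grip_force":{"type":"number"}},"required":["rows"]}

```bash
mkdir -p pics; python3 - <<'E'
from rig import ctrl,capture,nets
import cv2,numpy as np
s=ctrl.sense();print(s, ctrl.pinch_z)
for n in("scene","top"):
    p=capture(n);cv2.imwrite(f"pics/{n}0.png",p["pixels"][:,:,::-1])
    print(n,p["intrinsics"].tolist(),np.round(p["view"],4).tolist())
    for t in["station","back_fence","end_fence","feed_ledge","base_case","feed_case","top_case","lever_handle","bottle","tip_box","block"]:
        try:r=nets.spot_point(p,t);print(t,[(np.round(d["location"],1).tolist(),round(d["confidence"],2)) for d in r[:4]])
        except Exception as e:print(t,e)
E
```

```text
{'time_s': 0.0, 'joints': array([-1.47438061e+00,  3.13494991e-01,  1.49842251e+00, -4.30428528e-06,
        1.33102323e+00, -2.23358414e-01]), 'dq': array([ 7.77094125e-05,  2.20346680e-03,  1.07387124e-04, -2.77115153e-04,
       -1.12412597e-03,  5.18329936e-04]), 'tau': array([-1.41340442e-04, -4.12264001e+01, -2.59743780e+01, -1.82861913e-04,
        4.10978770e-03,  1.38850203e-05]), 'eef_pos': array([ 165.01772553, -498.12169104,  230.71754712]), 'ee_rot': array([ 0.57291   ,  0.41437563,  0.57354215, -0.41366215]), 'force': array([0.19811778, 0.08684324, 0.25409368]), 'wrist_torque': array([ 0.07674367, -0.05538546, -0.01592607]), 'grip_width': 1.0015022418325878} 18.700000000000003
scene [[409.5201450023376, 0.0, 249.27702148329342], [0.0, 409.5201450023376, 184.9866607226387], [0.0, 0.0, 1.0]] [[-0.452, -0.8918, 0.0217, 235.5143], [-0.3854, 0.1732, -0.9064, 306.9354], [0.8045, -0.4181, -0.422, 747.1068], [0.0, 0.0, 0.0, 1.0]]
station []
back_fence [([543.0, -28.1, 82.2], 0.78), ([508.2, -11.9, 11.1], 0.66)]
end_fence [([551.4, 28.5, 80.4], 0.72)]
feed_ledge []
base_case [([
[... 350 characters left out ...]
0.4083], [-0.9765, 0.0025, -0.2155, 506.9904], [0.2155, -0.0016, -0.9765, 1103.4329], [0.0, 0.0, 0.0, 1.0]]
station [([512.4, -18.1, -1.5], 0.91)]
back_fence [([540.0, -26.8, 83.8], 0.9), ([547.6, 30.7, 78.2], 0.32)]
end_fence [([628.1, 332.8, 1.1], 0.71)]
feed_ledge [([420.8, -123.3, 47.2], 0.84)]
base_case [([510.4, -11.6, 8.7], 0.87)]
feed_case [([426.0, -112.5, 38.2], 0.72)]
top_case [([383.2, 309.4, -0.2], 0.79), ([421.2, -123.4, 42.9], 0.29), ([414.0, 71.9, 113.7], 0.23)]
lever_handle [([412.1, 72.7, 116.4], 0.75)]
bottle [([628.3, 336.8, 3.8], 0.63), ([540.4, -30.4, 83.5], 0.34)]
tip_box [([418.9, 104.5, -2.5], 0.44), ([425.2, -112.0, 38.5], 0.17)]
block [([412.5, -399.6, 2.9], 0.62)]
```

```bash
python3 - <<'E'
import cv2
for n in("scene","top"):
    i=cv2.imread(f"pics/{n}0.png");cv2.imwrite(f"pics/{n}0b.png",cv2.resize(i,(800,600),interpolation=cv2.INTER_CUBIC))
E
```

```text
(no output)
```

View pics/scene0b.png

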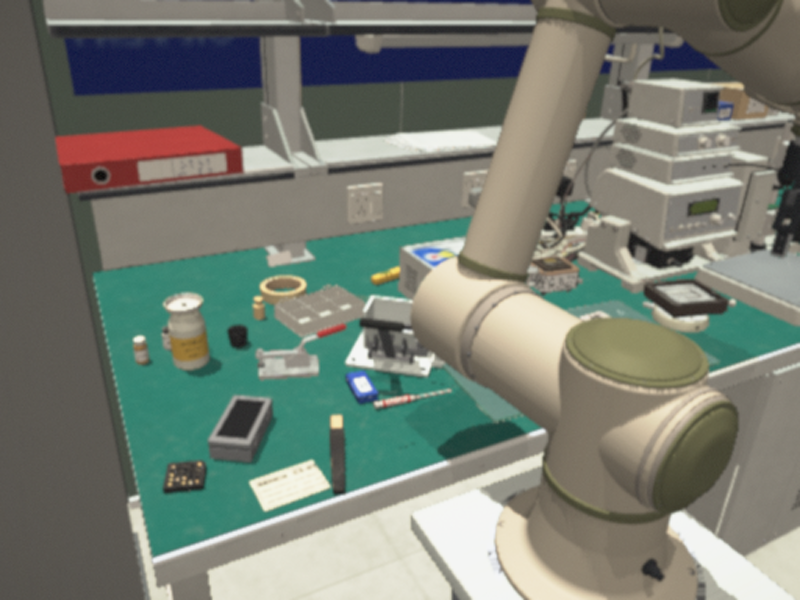

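View pics/top0b.png

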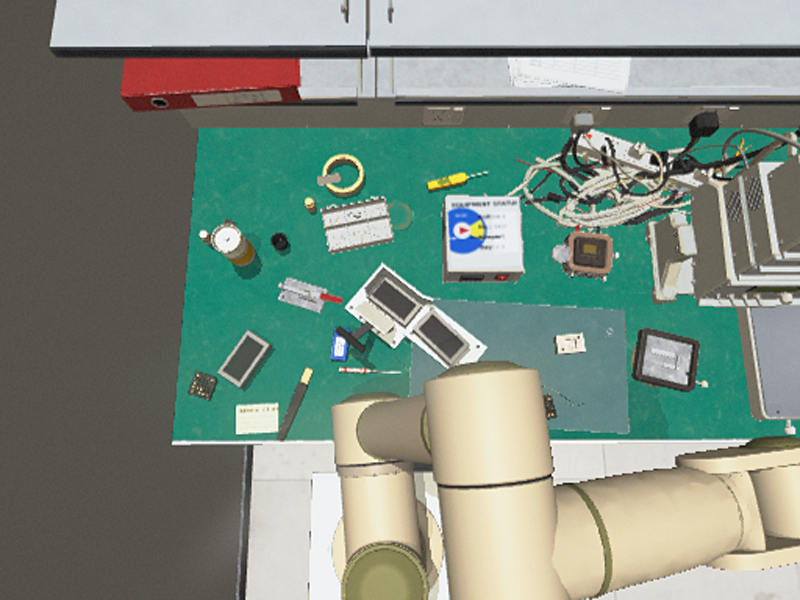

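```bash
python3 - <<'E'
import cv2
i=cv2.imread("pics/top0.png");cv2.imwrite("pics/c1.png",cv2.resize(i[160:240,205:315],None,fx=7,fy=7,interpolation=cv2.INTER_CUBIC))
cv2.imwrite("pics/c2.png",cv2.resize(i[200:260,115:195],None,fx=8,fy=8,interpolation=cv2.INTER_CUBIC))
E
```

```text
(no output)
```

View pics/c1.png

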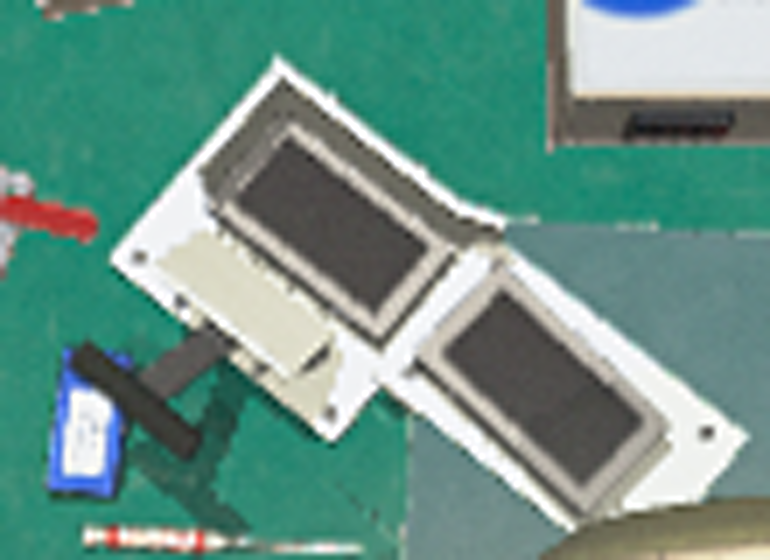

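View pics/c2.png

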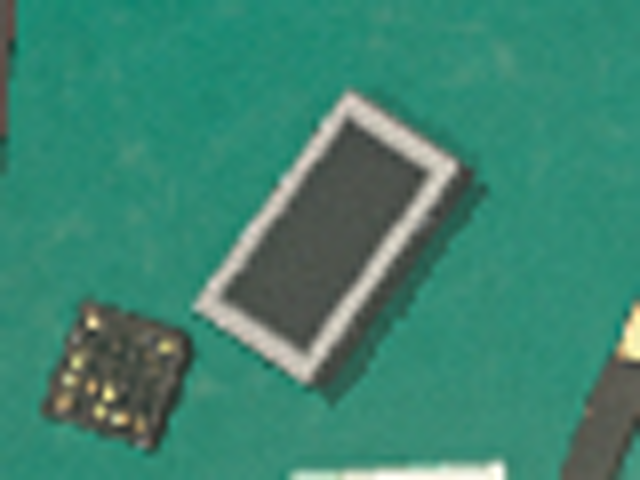

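```bash
cat > h.py <<'E'
import numpy as np
K=np.array([[346.52712134605616,0,254.58894030151998],[0,346.52712134605616,191.3006833042213],[0,0,1]])
V=np.array([[-0.0027,-1.0,0.0011,-20.4083],[-0.9765,0.0025,-0.2155,506.9904],[0.2155,-0.0016,-0.9765,1103.4329],[0,0,0,1]])
U,_,W=np.linalg.svd(V[:3,:3]);R=U@W
C=-R.T@V[:3,3]
def bp(u,v,z):
    d=R.T@np.linalg.inv(K)@[u,v,1];return C+d*(z-C[2])/d[2]
def crop(pts,ox,oy,f,z):
    return np.array([bp((x+.5)/f-.5+ox,(y+.5)/f-.5+oy,z)[:2] for x,y in pts])
E
python3 - <<'E'
from h import *
def rep(n,pts,*a):
    P=crop(pts,*a);print(n,P.round(1).tolist(),'c',P.mean(0).round(1),'edges',[(round(float(np.linalg.norm(d)),1),round(float(np.degrees(np.arctan2(d[1],d[0]))),1)) for d in np.roll(P,-1,0)-P])
rep('base',[(292,125),(455,252),(378,340),(215,205)],205,160,7,40)
rep('feed',[(500,275),(668,425),(590,515),(425,355)],205,160,7,74)
rep('ledge',[(497,240),(748,435),(575,530),(383,378)],205,160,7,42)
rep('plate',[(112,257),(335,440)],205,160,7,8)
rep('fencecorner',[(278,58),(500,220)],205,160,7,83)
rep('handle',[(82,352),(188,450)],205,160,7,117)
rep('top',[(350,93),(462,167),(308,382),(198,305)],115,200,8,32)
from scipy.spatial.transform import Rotation as Ro
q=[0.57291,0.41437563,0.57354215,-0.41366215]
print(Ro.from_quat(q,scalar_first=True).as_matrix().round(3))
E
```

```text
base [[559.0, 6.5], [495.4, -72.4], [452.4, -35.0], [519.0, 43.7]] c [506.4 -14.3] edges [(101.3, -128.9), (57.0, 139.0), (103.0, 49.8), (54.6, -43.0)]
feed [[477.3, -91.7], [406.6, -168.1], [365.3, -131.1], [439.5, -56.3]] c [ 422.2 -111.8] edges [(104.1, -132.8), (55.5, 138.2), (105.4, 45.2), (51.8, -43.2)]
ledge [[500.8, -92.6], [406.0, -210.2], [361.4, -127.1], [433.7, -37.2]] c [ 425.5 -116.8] edges [(151.0, -128.9), (94.3, 118.3), (115.4, 51.1), (87.0, -39.5)]
plate [[499.9, 96.3], [408.5, -14.1]] c [454.2  41.1] edges [(143.4, -129.6), (143.4, 50.4)]
fencecorner [[580.4, 12.2], [501.6, -91.6]] c [541.  -39.7] edges [(130.3, -127.2), (130.3, 52.8)]
handle [[434.2, 98.2], [390.2, 50.4]] c [412.2  74.3] edges [(65.0, -132.6), (65.0, 47.4)]
top [[444.3, 302.8], [412.8, 254.1], [324.0, 313.2], [355.6, 360.6]] c [384.2 307.7] edges [(58.0, -122.9), (106.7, 146.4), (57.0, 56.3), (105.9, -33.1)]
[[-0.     0.949  0.314]
 [ 0.001  0.314 -0.949]
 [-1.     0.    -0.001]]
```

```bash
cat >> h.py <<'E'
th=np.radians(-39.7);O=np.array([514,-14.5]);X=np.array([np.cos(th),np.sin(th)]);Y=np.array([-np.sin(th),np.cos(th)])
def toS(p):p=np.asarray(p)[:2]-O;return np.array([p@X,p@Y])
def toW(x,y):return O+x*X+y*Y
def st():
    from rig import ctrl
    from scipy.spatial.transform import Rotation as Ro
    s=ctrl.sense();M=Ro.from_quat(s["ee_rot"],scalar_first=True).as_matrix()
    print(round(s["time_s"],2),s["eef_pos"].round(1),'st',toS(s["eef_pos"]).round(1),'zdeg',np.degrees(np.arctan2(M[1,2],M[0,2])).round(2),'F',s["force"].round(1),'g',round(s["grip_width"],3),'q',s["joints"].round(2))
    return s,M
def delta(x,y,z,station=True):
    s,M=st();w=toW(x,y) if station else np.array([x,y])
    print('rows xyz cm',(M.T@(np.array([*w,z])-s["eef_pos"])/10).round(2))
E
python3 -c "
from h import *
delta(-5,-217,150)"
```

```text
1.2 [ 165.  -498.4  231.3] st [  40.6 -595.2] zdeg -71.68 F [ 0.5 -0.1  0.2] g 0.999 q [-1.47  0.31  1.5  -0.    1.33 -0.22]
rows xyz cm [  8.13  29.67 -23.9 ]
```

Emit:
{"api": "send_rows", "payload": {
  "rows": "0.3 0 4 -3 -1; 0.3 0 8 -6.4 -2; 0.3 0 12 -9.6 -3; 0.3 0 16 -12.8 -4; 0.3 0 20 -16 -5; 0.3 0 24 -19.3 -6; 0.3 2 27 -21.7 -6.4; 0.3 5 29.7 -23.9 -6.4; 0.3 8.1 29.7 -23.9 -6.4; 0.3 8.1 29.7 -23.9 -6.4; 0.3 8.1 29.7 -23.9 -6.4"
}}

```text
time_s: 2.3
eef_pos: [372.0, -178.6, 151.1]
ee_rot: [0.665, 0.24, 0.665, -0.24]
force: [0.7, 0.3, -0.1]
grip_width: 0.302
```

```bash
python3 - <<'E'
from h import *
from rig import capture
import cv2
delta(-5,-217,46)
p=capture("scene");cv2.imwrite("pics/s1.png",cv2.resize(p["pixels"][:,:,::-1],(800,600)))
E
```

```text
2.3 [ 372.  -178.6  151.1] st [  -4.4 -217. ] zdeg -39.7 F [ 0.7  0.3 -0.1] g 0.302 q [-0.73  0.16  1.93 -0.    1.06 -0.04]
rows xyz cm [10.51  0.   -0.06]
```

View pics/s1.png

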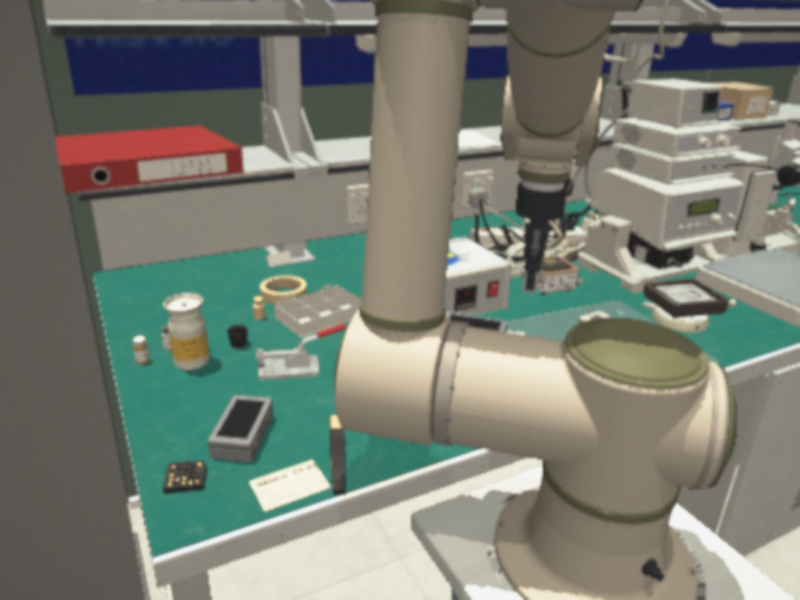

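```bash
cat > pic.py <<'E'
import sys,cv2
from rig import capture
n,x0,x1,y0,y1,f,o=sys.argv[1:]
p=capture(n);i=p["pixels"][int(y0):int(y1),int(x0):int(x1),::-1]
cv2.imwrite("pics/"+o+".png",cv2.resize(i,None,fx=float(f),fy=float(f),interpolation=cv2.INTER_CUBIC))
E
python3 pic.py top 200 330 150 245 6 t1
```

```text
(no output)
```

View pics/t1.png

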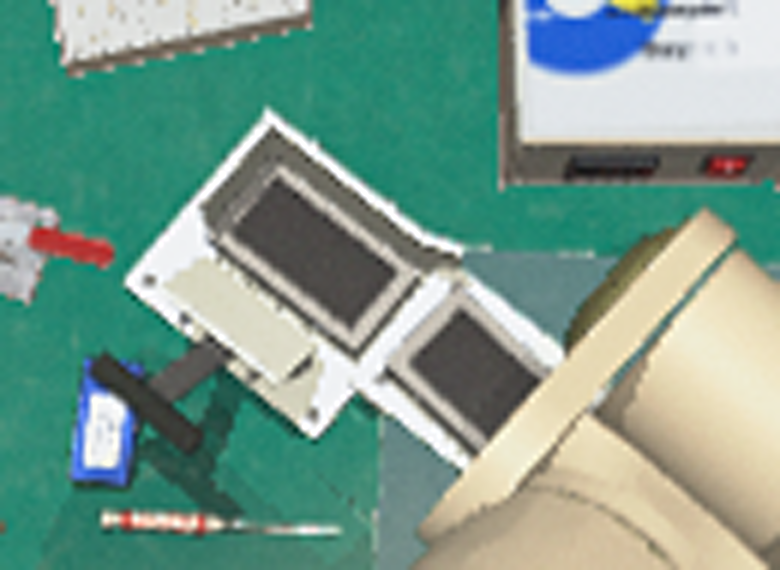

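Emit:
{"api": "send_rows", "payload": {
  "rows": "0.3 4 0 -0.1 0; 0.3 8 0 -0.1 0; 0.3 10.3 0 -0.1 0; 0.3 10.3 0 -0.1 0; 0.3 10.3 0 -0.1 0"
}}

```text
time_s: 2.9
eef_pos: [371.7, -178.5, 48.7]
ee_rot: [0.666, 0.24, 0.664, -0.241]
force: [0.5, 1.0, -0.3]
grip_width: 0.302
```

Emit:
{"api": "send_rows", "payload": {
  "rows": "0.3 0 0.5 0 0; 0.3 0 1 0 0; 0.3 0 1.5 0 0; 0.3 0 2 0 0; 0.3 0 2.5 0 0; 0.3 0 3 0 0; 0.3 0 3 0 0"
}}

```text
time_s: 3.6
eef_pos: [390.5, -153.8, 47.2]
ee_rot: [0.665, 0.24, 0.665, -0.24]
force: [-0.5, 0.1, 0.7]
grip_width: 0.302
```

```bash
python3 -c "
from h import *
st()"; python3 pic.py top 200 330 150 245 6 t2
```

```text
3.6 [ 390.5 -153.8   47.2] st [  -6.  -186.1] zdeg -39.64 F [-0.5  0.1  0.7] g 0.302 q [-0.66  0.35  2.01  0.    0.78  0.04]
```

View pics/t2.png

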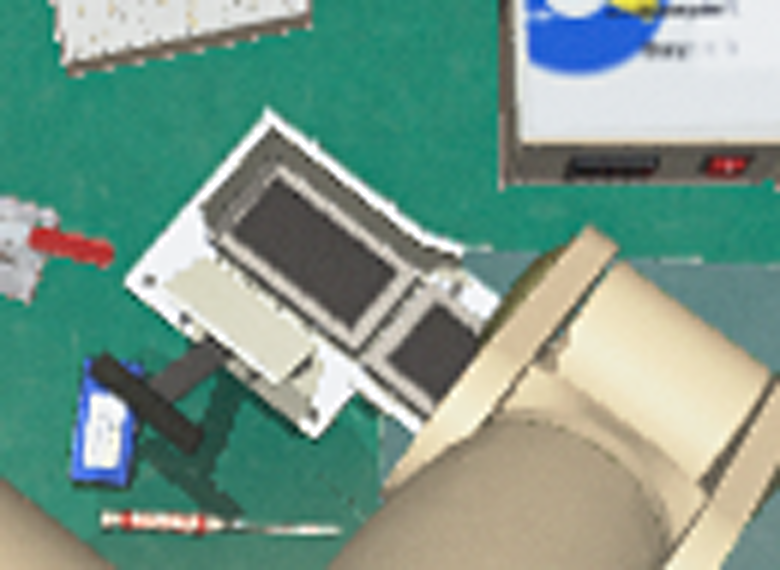

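Emit:
{"api": "send_rows", "payload": {
  "rows": "0.3 0 0.8 0 0; 0.3 0 1.6 0 0; 0.3 0 2.4 0 0; 0.3 0 3.2 0 0; 0.3 0 4 0 0; 0.3 0 4.8 0 0; 0.3 0 5.6 0 0; 0.3 0 6.2 0 0; 0.3 0 6.8 0 0; 0.3 0 7.4 0 0; 0.3 0 8 0 0; 0.3 0 8 0 0"
}}

```text
time_s: 4.85
eef_pos: [441.8, -92.3, 47.3]
ee_rot: [0.665, 0.24, 0.665, -0.24]
force: [-1.0, 0.6, -0.9]
grip_width: 0.304
```

```bash
python3 -c "
from h import *
st()"; python3 pic.py top 200 330 150 245 6 t3
```

```text
4.85 [441.8 -92.3  47.3] st [  -5.9 -106. ] zdeg -39.65 F [-1.   0.6 -0.9] g 0.304 q [-0.47  0.41  1.92  0.    0.81  0.22]
```

View pics/t3.png

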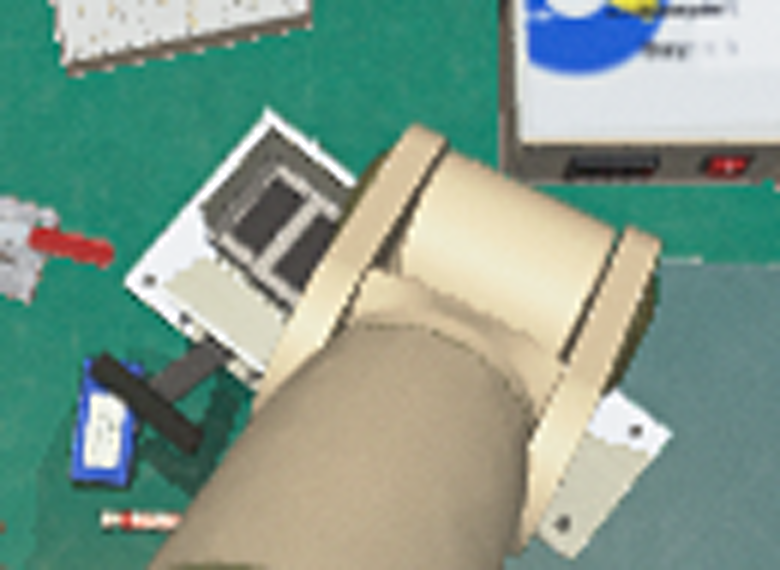

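Emit:
{"api": "send_rows", "payload": {
  "rows": "0.3 0 0.6 0 0; 0.3 0 1.2 0 0; 0.3 0 1.8 0 0; 0.3 0 2.4 0 0; 0.3 0 2.8 0 0; 0.3 0 3.1 0 0; 0.3 0 3.3 0 0; 0.3 0 3.3 0 0"
}}

```text
time_s: 5.7
eef_pos: [462.6, -67.3, 47.4]
ee_rot: [0.665, 0.24, 0.665, -0.24]
force: [-0.1, 0.5, 0.5]
grip_width: 0.301
```

Emit:
{"api": "send_rows", "payload": {
  "rows": "0.3 0 0.1 0 0; 0.3 0 0.2 0 0; 0.3 0 0.2 0 0"
}}

```text
time_s: 6.0
eef_pos: [463.7, -65.9, 47.3]
ee_rot: [0.665, 0.24, 0.665, -0.24]
force: [-0.5, 0.2, -0.7]
grip_width: 0.302
```

Emit:
{"api": "send_rows", "payload": {
  "rows": "0.3 0 0.1 0 0; 0.3 0 0.2 0 0; 0.3 0 0.2 0 0"
}}

```text
time_s: 6.3
eef_pos: [465.0, -64.3, 47.3]
ee_rot: [0.665, 0.24, 0.665, -0.24]
force: [-0.6, -0.7, 0.6]
grip_width: 0.299
```

```bash
python3 -c "
from h import *
st()"; python3 pic.py top 200 330 150 245 6 t4
```

```text
6.3 [465.  -64.3  47.3] st [ -5.9 -69.6] zdeg -39.68 F [-0.6 -0.7  0.6] g 0.299 q [-0.39  0.44  1.87  0.    0.83  0.3 ]
```

View pics/t4.png

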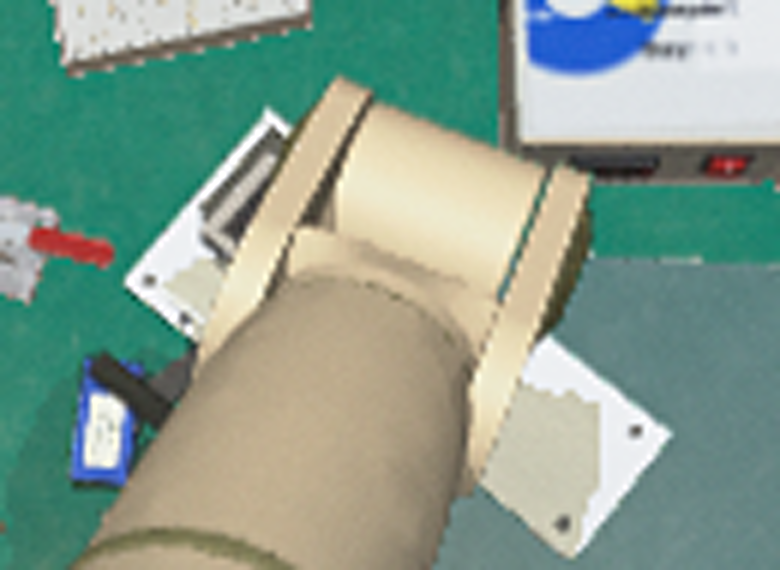

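Emit:
{"api": "send_rows", "payload": {
  "rows": "0.3 0 0.1 0 0; 0.3 0 0.2 0 0; 0.3 0 0.3 0 0; 0.3 0 0.3 0 0"
}}

```text
time_s: 6.75
eef_pos: [467.0, -61.9, 47.3]
ee_rot: [0.665, 0.24, 0.665, -0.24]
force: [-1.4, -0.4, -0.1]
grip_width: 0.3
```

Emit:
{"api": "send_rows", "payload": {
  "rows": "0.3 0 0.1 0 0; 0.3 0 0.1 0 0"
}}

```text
time_s: 6.95
eef_pos: [467.5, -61.2, 47.3]
ee_rot: [0.665, 0.24, 0.665, -0.24]
force: [-0.9, 0.1, 0.6]
grip_width: 0.301
```

Emit:
{"api": "send_rows", "payload": {
  "rows": "0.3 0 0.1 0 0; 0.3 0 0.1 0 0"
}}

```text
time_s: 7.15
eef_pos: [467.8, -61.0, 47.3]
ee_rot: [0.665, 0.239, 0.665, -0.24]
force: [-4.0, -4.7, 1.6]
grip_width: 0.3
```

Emit:
{"api": "send_rows", "payload": {
  "rows": "0.3 0 0.1 0 0; 0.3 0 0.1 0 0"
}}

```text
time_s: 7.35
eef_pos: [467.8, -61.0, 47.3]
ee_rot: [0.665, 0.239, 0.666, -0.241]
force: [-9.3, -10.9, 3.9]
grip_width: 0.3
```

```bash
python3 -c "
from h import *
st()"; python3 pic.py top 200 330 150 245 6 t5
```

```text
7.35 [467.8 -61.   47.3] st [ -5.9 -65.2] zdeg -39.63 F [ -9.3 -10.9   3.9] g 0.3 q [-0.38  0.44  1.86 -0.    0.84  0.32]
```

View pics/t5.png

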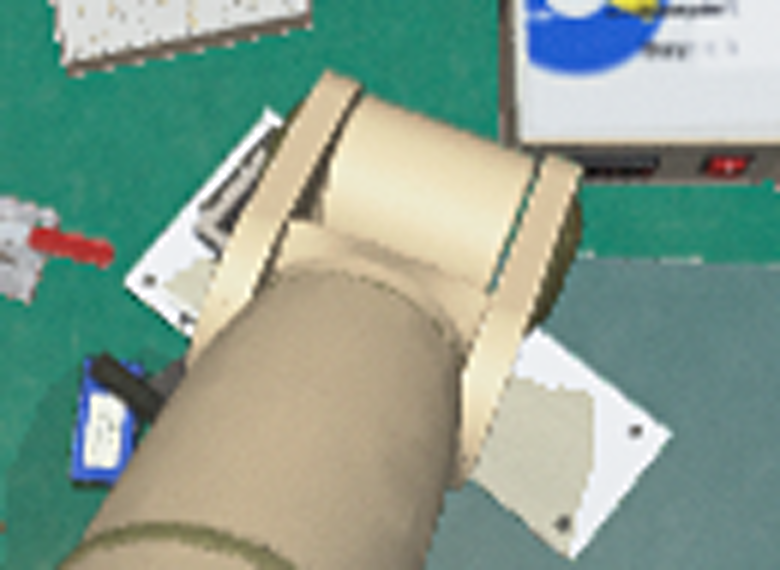

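Emit:
{"api": "send_rows", "payload": {
  "rows": "0.3 0 -0.4 0 0; 0.3 0 -1.2 0 0; 0.3 0 -2.5 0 0; 0.3 -4 -3 0 0; 0.3 -8 -3 0 0; 0.6 -12 -3 0 0; 1 -15 -3 0 0; 1 -18 -3 0 0; 1 -18 -3 0 0"
}}

```text
time_s: 8.3
eef_pos: [450.5, -83.9, 230.7]
ee_rot: [0.668, 0.24, 0.663, -0.24]
force: [0.3, 0.4, -0.9]
grip_width: 0.958
```

```bash
python3 -c "
from h import *
delta(384.5,308,180,False)"; python3 pic.py top 200 330 150 245 6 t6
```

```text
8.3 [450.5 -83.9 230.7] st [ -4.6 -93.9] zdeg -39.69 F [ 0.3  0.4 -0.9] g 0.958 q [-0.44  0.16  1.69  0.    1.28  0.25]
rows xyz cm [  4.92  25.93 -30.14]
```

View pics/t6.png

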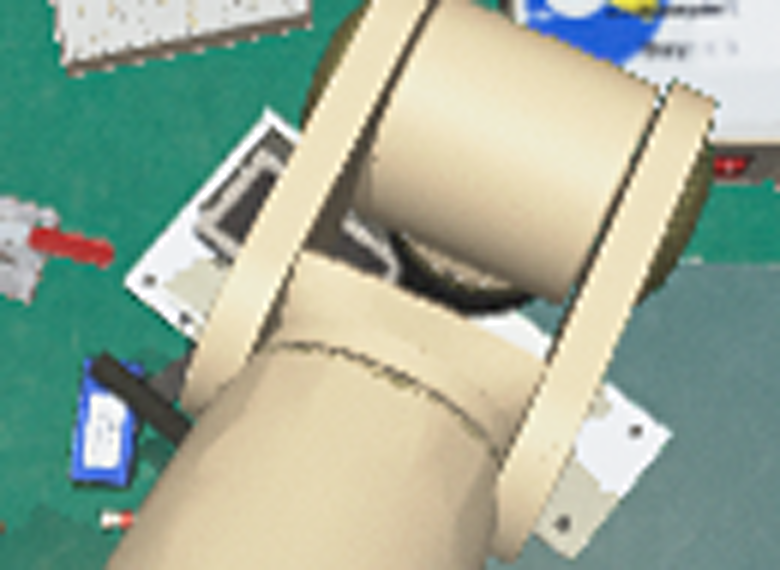

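Emit:
{"api": "send_rows", "payload": {
  "rows": "1 0 2.2 -2.5 -1.6; 1 0 4.4 -5 -3.2; 1 0 6.6 -7.5 -4.8; 1 0 8.8 -10 -6.4; 1 0 11 -12.5 -8; 1 0 13.2 -15 -9.6; 1 0 15.4 -17.5 -11.2; 1 0 17.6 -20 -12.8; 1 0 19.8 -22.5 -14.4; 1 0 22 -25 -16; 1 2 24 -27.5 -17.6; 1 5 26 -30.1 -19.26"
}}

```text
time_s: 9.55
eef_pos: [383.8, 310.4, 176.5]
ee_rot: [0.622, -0.337, 0.621, 0.337]
force: [0.6, 0.7, -0.2]
grip_width: 1.001
```

Emit:
{"api": "send_rows", "payload": {
  "rows": "1 0 0 0 0; 1 0 0 0 0"
}}

```text
time_s: 9.75
eef_pos: [383.4, 309.0, 176.1]
ee_rot: [0.622, -0.335, 0.624, 0.335]
force: [0.4, -0.3, -0.2]
grip_width: 1.001
```

```bash
python3 -c "
from h import *
delta(385,308.5,80,False)"; python3 pic.py top 100 330 150 280 3.4 t7;python3 pic.py scene 80 310 150 320 3.4 s7
```

```text
9.75 [383.4 309.  176.1] st [-307.2  165.5] zdeg 56.6 F [ 0.4 -0.3 -0.2] g 1.001 q [ 0.44  0.3   1.67 -0.    1.18 -0.55]
rows xyz cm [ 9.61 -0.18  0.07]
```

View pics/t7.png

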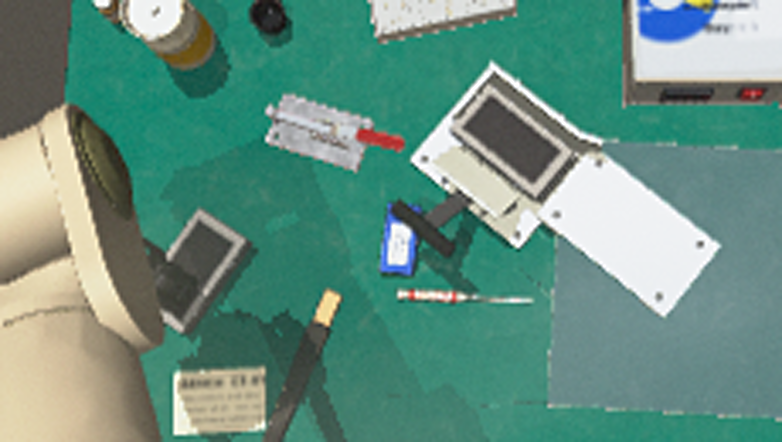

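View pics/s7.png

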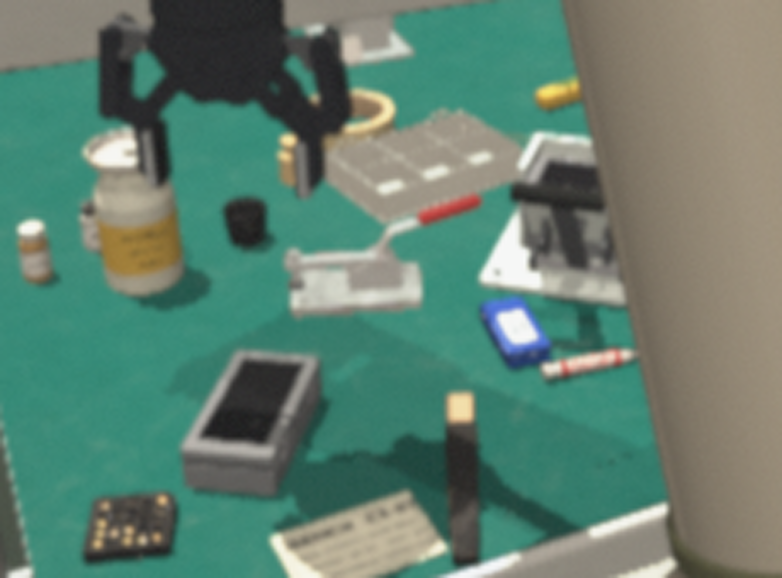

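Emit:
{"api": "send_rows", "payload": {
  "rows": "1 4 -0.1 0 0; 1 8 -0.2 0.1 0; 1 11.5 -0.2 0.1 0; 1 11.5 -0.2 0.1 0; 1 11.5 -0.2 0.1 0"
}}

```text
time_s: 10.35
eef_pos: [387.1, 308.9, 63.7]
ee_rot: [0.623, -0.335, 0.622, 0.335]
force: [-0.3, 0.3, 0.1]
grip_width: 1.0
```

```bash
python3 -c "
from h import *
delta(385,308.5,2,False)"; python3 pic.py scene 80 310 150 320 3.4 s8;python3 pic.py top 100 230 170 280 6 t8
```

```text
10.35 [387.1 308.9  63.7] st [-304.2  167.8] zdeg 56.54 F [-0.3  0.3  0.1] g 1.0 q [ 0.44  0.46  1.78 -0.    0.9  -0.55]
rows xyz cm [ 6.16  0.16 -0.15]
```

View pics/s8.png

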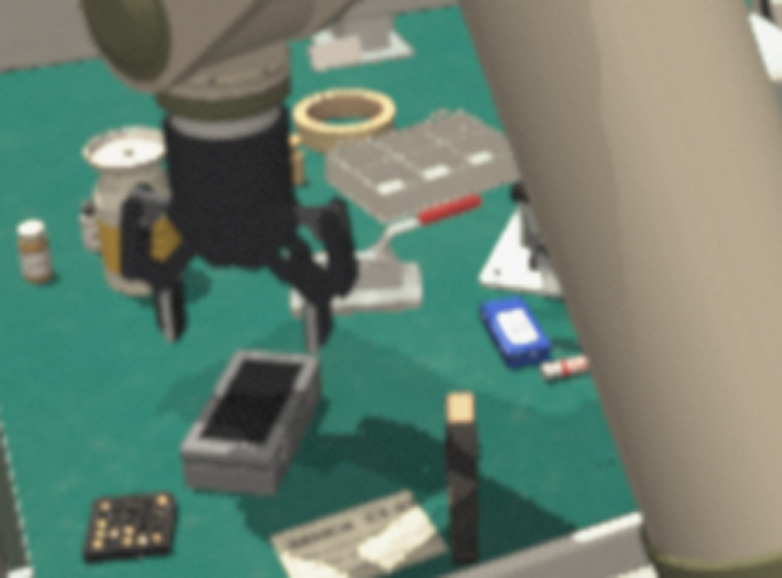

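View pics/t8.png

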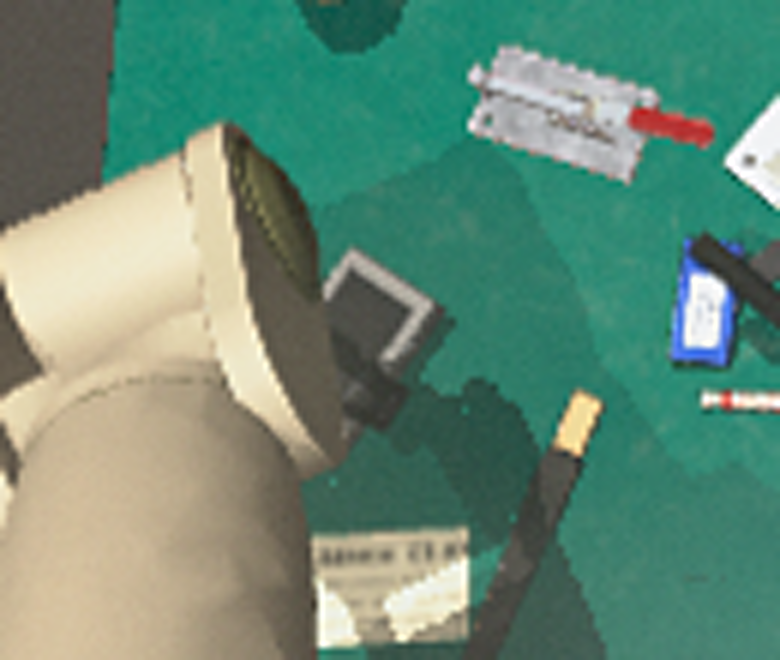

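Emit:
{"api": "send_rows", "payload": {
  "rows": "1 1.5 0.1 -0.1 0; 1 3 0.1 -0.1 0; 1 3.5 0.1 -0.1 0; 1 3.5 0.1 -0.1 0"
}}

```text
time_s: 10.85
eef_pos: [385.2, 309.0, 28.1]
ee_rot: [0.623, -0.335, 0.622, 0.335]
force: [0.3, -0.1, -0.1]
grip_width: 0.996
```

```bash
python3 -c "
from h import *
delta(385,308.5,2,False)"; python3 pic.py scene 80 310 150 320 3.4 s9
```

```text
10.85 [385.2 309.   28.1] st [-305.8  166.7] zdeg 56.61 F [ 0.3 -0.1 -0.1] g 0.996 q [ 0.44  0.51  1.81 -0.    0.82 -0.55]
rows xyz cm [ 2.61 -0.01 -0.06]
```

View pics/s9.png

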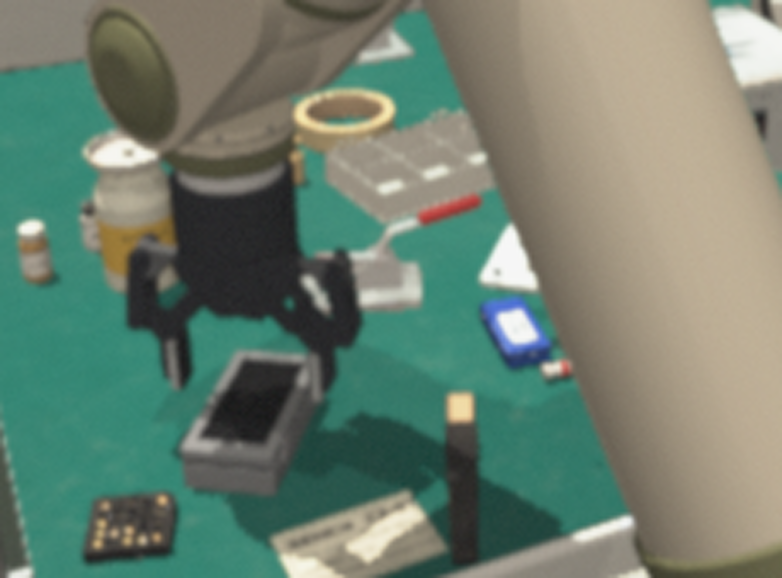

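Emit:
{"api": "send_rows", "payload": {
  "rows": "1 1 0 -0.1 0; 1 2 0 -0.1 0; 1 2.6 0 -0.1 0; 1 2.6 0 -0.1 0; 1 2.6 0 -0.1 0"
}}

```text
time_s: 11.4
eef_pos: [384.2, 308.1, 1.2]
ee_rot: [0.622, -0.335, 0.623, 0.335]
force: [-0.2, 0.1, 0.5]
grip_width: 1.0
```

Emit:
{"api": "send_rows", "payload": {
  "rows": "0.6 0 0 0 0; 0.6 0 0 0 0; 0.6 0 0 0 0; 0.6 0 0 0 0; 0.6 0 0 0 0; 0.6 0 0 0 0",
  "grip_force": 40
}}

```text
time_s: 12.0
eef_pos: [384.5, 308.2, 1.8]
ee_rot: [0.623, -0.335, 0.622, 0.335]
force: [-0.7, -1.2, 5.4]
grip_width: 0.694
```

```bash
python3 -c "
from h import *
st()"; python3 pic.py scene 80 310 150 320 3.4 s10
```

```text
12.0 [384.5 308.2   1.8] st [-305.8  165.6] zdeg 56.62 F [-0.7 -1.2  5.4] g 0.694 q [ 0.44  0.56  1.82 -0.    0.76 -0.55]
```

View pics/s10.png

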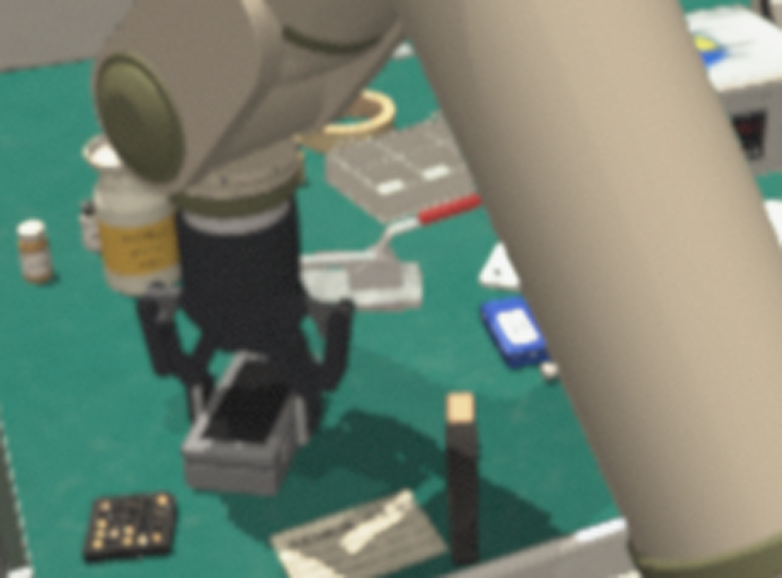

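Emit:
{"api": "send_rows", "payload": {
  "rows": "0.6 -1 0 0 0; 0.6 -3 0 0 0; 0.6 -6 0 0 0; 0.6 -10 0 0 0; 0.6 -14 0 0 0; 0.6 -18 0 0 0; 0.6 -20 0 0 0; 0.6 -20 0 0 0"
}}

```text
time_s: 12.85
eef_pos: [385.0, 308.5, 204.1]
ee_rot: [0.624, -0.336, 0.621, 0.335]
force: [0.1, 0.4, -3.1]
grip_width: 0.696
```

```bash
python3 -c "
from h import *
delta(-19,-10,200)"; python3 pic.py scene 80 310 60 230 3.4 s11
```

```text
12.85 [385.  308.5 204.1] st [-305.6  166.1] zdeg 56.63 F [ 0.1  0.4 -3.1] g 0.696 q [ 0.44  0.26  1.64 -0.    1.24 -0.55]
rows xyz cm [  0.39 -26.54 -20.66]
```

View pics/s11.png

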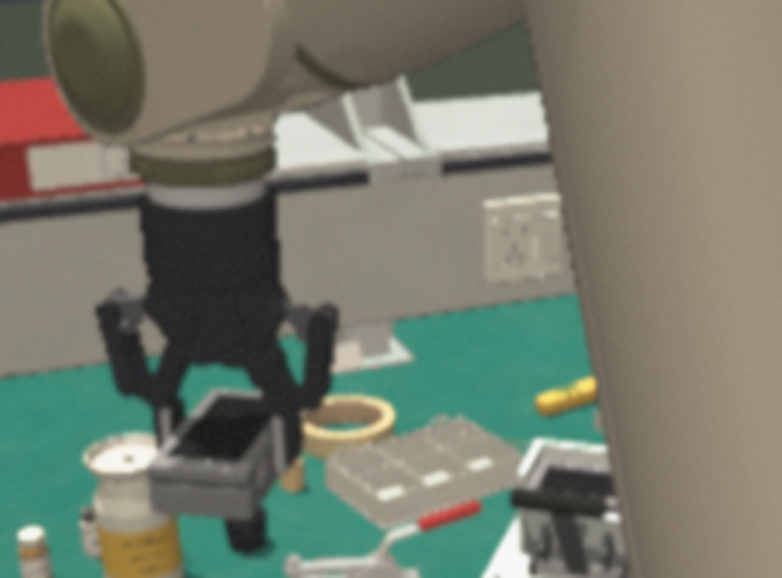

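```bash
python3 - <<'E'
import numpy as np
V=np.array([[-0.452,-0.8918,0.0217,235.5143],[-0.3854,0.1732,-0.9064,306.9354],[0.8045,-0.4181,-0.422,747.1068]])
j=np.array([np.cos(np.radians(56.6)),np.sin(np.radians(56.6)),0]);n=np.array([-j[1],j[0],0])
t=np.array([385,308.5,204.1])
def pr(p):
    c=V@[*p,1];u=409.52*c[0]/c[2]+249.277;v=409.52*c[1]/c[2]+184.987;return round((u-80)*3.4),round((v-60)*3.4)
for h in(0,4,8,12):print(h,[pr(t-j*d+n*w+[0,0,h]) for d in(30,44) for w in(-11,11)],[pr(t+j*d+n*w+[0,0,h]) for d in(30,44) for w in(-11,11)])
print('case bottom',[pr(t+a*30*j+b*55*n+[0,0,-1.8]) for a,b in((-1,-1),(-1,1),(1,1),(1,-1))],'top',[pr(t+a*30*j+b*55*n+[0,0,30.2]) for a,b in((-1,-1),(-1,1),(1,1),(1,-1))])
E
```

```text
0 [(283, 465), (272, 481), (306, 467), (295, 483)] [(188, 458), (175, 474), (166, 457), (152, 473)]
4 [(283, 459), (272, 475), (305, 461), (295, 477)] [(187, 452), (174, 468), (165, 451), (152, 467)]
8 [(282, 453), (271, 469), (305, 455), (294, 471)] [(187, 446), (173, 462), (165, 445), (151, 461)]
12 [(282, 447), (271, 463), (305, 449), (294, 465)] [(186, 441), (173, 456), (164, 439), (150, 455)]
case bottom [(304, 437), (248, 519), (146, 512), (213, 431)] top [(301, 391), (244, 469), (140, 462), (209, 385)]
```

Emit:
{"api": "send_rows", "payload": {
  "rows": "0.6 0 -2.2 -1.7 1.6; 0.6 0 -4.4 -3.4 3.2; 0.6 0 -6.6 -5.1 4.8; 0.6 0 -8.8 -6.8 6.4; 0.6 0 -11 -8.5 8; 0.6 0 -13.2 -10.2 9.6; 0.6 0 -15.4 -11.9 11.2; 0.6 0 -17.6 -13.6 12.8; 0.6 0 -19.8 -15.3 14.4; 0.6 0 -22 -17 16; 0.6 0 -24.4 -18.9 17.6; 0.6 0 -26.5 -20.6 19.26"
}}

```text
time_s: 14.1
eef_pos: [491.6, -10.9, 199.2]
ee_rot: [0.663, 0.242, 0.666, -0.242]
force: [0.7, 0.2, -2.5]
grip_width: 0.695
```

Emit:
{"api": "send_rows", "payload": {
  "rows": "0.6 0 0 0 0; 0.6 0 0 0 0; 0.6 0 0 0 0"
}}

```text
time_s: 14.4
eef_pos: [491.6, -8.9, 200.4]
ee_rot: [0.665, 0.239, 0.666, -0.239]
force: [0.6, 0.8, -3.0]
grip_width: 0.697
```

```bash
python3 -c "
from h import *
delta(-19,-14,92)"; python3 pic.py top 180 310 130 240 6 t12;python3 pic.py scene 180 310 130 240 6 s12
```

```text
14.4 [491.6  -8.9 200.4] st [-20.8 -10. ] zdeg -39.56 F [ 0.6  0.8 -3. ] g 0.697 q [-0.26  0.27  1.64  0.    1.23  0.43]
rows xyz cm [10.84 -0.39  0.2 ]
```

View pics/t12.png

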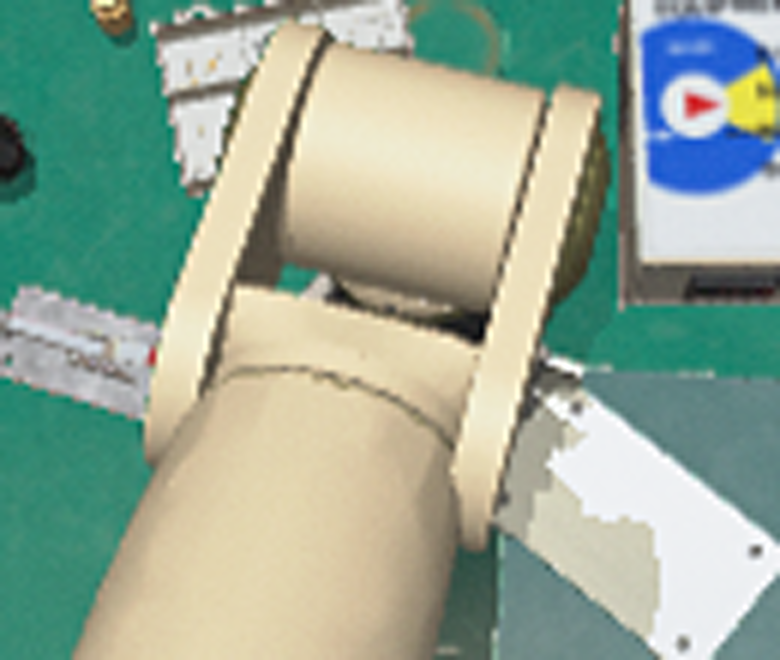

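View pics/s12.png

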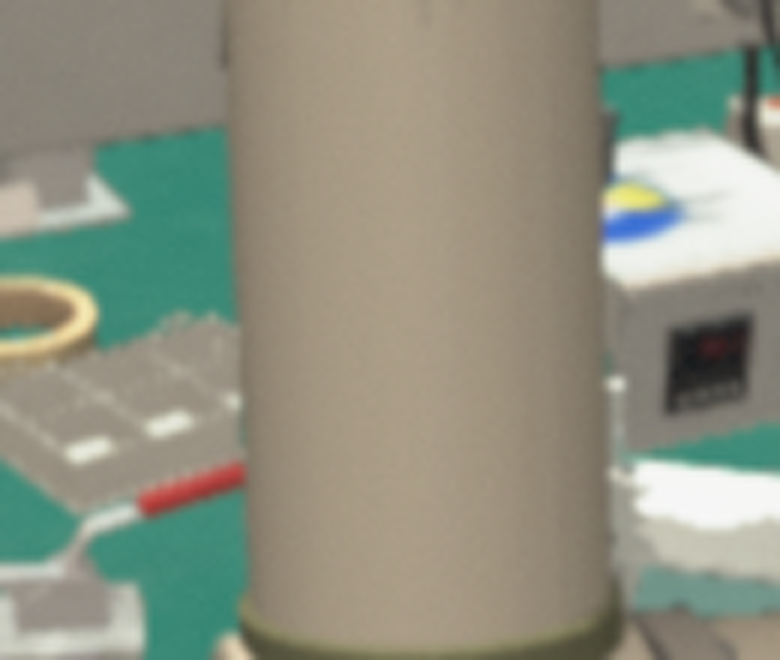

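Emit:
{"api": "send_rows", "payload": {
  "rows": "0.6 3 -0.2 0.1 0; 0.6 6 -0.4 0.2 0; 0.6 9 -0.4 0.2 0; 0.6 10.8 -0.4 0.2 0; 0.6 10.8 -0.4 0.2 0; 0.6 10.8 -0.4 0.2 0"
}}

```text
time_s: 15.1
eef_pos: [491.4, -13.7, 94.0]
ee_rot: [0.665, 0.24, 0.665, -0.24]
force: [-0.6, 0.6, -2.2]
grip_width: 0.688
```

```bash
python3 -c "
from h import *
delta(-19,-14,77)"
```

```text
15.1 [491.4 -13.7  94. ] st [-17.8 -13.8] zdeg -39.62 F [-0.6  0.6 -2.2] g 0.688 q [-0.27  0.4   1.77  0.    0.97  0.42]
rows xyz cm [ 1.7  -0.02 -0.12]
```

Emit:
{"api": "send_rows", "payload": {
  "rows": "0.6 0.5 0 -0.1 0; 0.6 1 0 -0.1 0; 0.6 1.4 0 -0.1 0; 0.6 1.4 0 -0.1 0; 0.6 1.4 0 -0.1 0; 0.6 1.4 0 -0.1 0"
}}

```text
time_s: 15.7
eef_pos: [490.5, -13.5, 79.5]
ee_rot: [0.665, 0.24, 0.665, -0.24]
force: [-0.1, -0.4, -2.0]
grip_width: 0.692
```

```bash
python3 -c "
from h import *
st()"
```

```text
15.7 [490.5 -13.5  79.5] st [-18.7 -14.2] zdeg -39.68 F [-0.1 -0.4 -2. ] g 0.692 q [-0.27  0.42  1.78  0.    0.94  0.43]
```

Emit:
{"api": "send_rows", "payload": {
  "rows": "0.6 0.15 0.1 0 0; 0.6 0.3 0.3 0 0; 0.6 0.3 0.5 0 0; 0.6 0.3 0.7 0 0; 0.6 0.3 0.7 0 0"
}}

```text
time_s: 16.2
eef_pos: [495.1, -7.9, 76.3]
ee_rot: [0.665, 0.24, 0.665, -0.24]
force: [-0.2, -0.5, -2.2]
grip_width: 0.697
```

Emit:
{"api": "send_rows", "payload": {
  "rows": "0.6 0 0.1 0 0; 0.6 0 0.2 0 0; 0.6 0 0.2 0 0"
}}

```text
time_s: 16.5
eef_pos: [496.2, -6.5, 76.3]
ee_rot: [0.665, 0.24, 0.665, -0.24]
force: [-0.1, 0.2, -3.0]
grip_width: 0.695
```

Emit:
{"api": "send_rows", "payload": {
  "rows": "0.6 0 0.1 0 0; 0.6 0 0.2 0 0; 0.6 0 0.2 0 0"
}}

```text
time_s: 16.8
eef_pos: [497.5, -4.9, 76.3]
ee_rot: [0.665, 0.24, 0.665, -0.24]
force: [-0.9, 1.2, -2.8]
grip_width: 0.696
```

Emit:
{"api": "send_rows", "payload": {
  "rows": "0.6 0 0.1 0 0; 0.6 0 0.1 0 0"
}}

```text
time_s: 17.0
eef_pos: [498.1, -4.2, 76.3]
ee_rot: [0.665, 0.24, 0.665, -0.24]
force: [-0.5, -0.2, -2.8]
grip_width: 0.692
```

Emit:
{"api": "send_rows", "payload": {
  "rows": "0.6 0 0.1 0 0; 0.6 0 0.1 0 0"
}}

```text
time_s: 17.2
eef_pos: [498.7, -3.4, 76.3]
ee_rot: [0.665, 0.24, 0.665, -0.24]
force: [-0.4, 0.6, -2.6]
grip_width: 0.694
```

Emit:
{"api": "send_rows", "payload": {
  "rows": "0.6 0 0.1 0 0; 0.6 0 0.1 0 0"
}}

```text
time_s: 17.4
eef_pos: [499.4, -2.6, 76.3]
ee_rot: [0.665, 0.24, 0.665, -0.24]
force: [-0.7, -0.0, -2.6]
grip_width: 0.693
```

Emit:
{"api": "send_rows", "payload": {
  "rows": "0.6 0 0.1 0 0; 0.6 0 0.1 0 0"
}}

```text
time_s: 17.6
eef_pos: [500.0, -1.9, 76.3]
ee_rot: [0.665, 0.24, 0.665, -0.24]
force: [0.1, 0.4, -2.3]
grip_width: 0.698
```

```bash
python3 -c "
from h import *
st()"
```

```text
17.6 [500.   -1.9  76.3] st [-18.8   0.8] zdeg -39.68 F [ 0.1  0.4 -2.3] g 0.698 q [-0.24  0.44  1.76  0.    0.94  0.45]
```

Emit:
{"api": "send_rows", "payload": {
  "rows": "0.6 0 0.1 0 0; 0.6 0 0.1 0 0"
}}

```text
time_s: 17.8
eef_pos: [500.5, -1.2, 76.3]
ee_rot: [0.665, 0.24, 0.665, -0.24]
force: [-0.9, -1.2, -2.8]
grip_width: 0.695
```

Emit:
{"api": "send_rows", "payload": {
  "rows": "0.6 0 0.1 0 0; 0.6 0 0.1 0 0"
}}

```text
time_s: 18.0
eef_pos: [500.6, -1.2, 76.4]
ee_rot: [0.665, 0.239, 0.666, -0.241]
force: [-6.8, -8.0, 1.8]
grip_width: 0.695
```

Emit:
{"api": "send_rows", "payload": {
  "rows": "0.6 0 0.1 0 0; 0.6 0 0.1 0 0"
}}

```text
time_s: 18.2
eef_pos: [500.6, -1.2, 76.4]
ee_rot: [0.664, 0.238, 0.666, -0.241]
force: [-10.7, -13.3, 5.2]
grip_width: 0.693
```

```bash
python3 -c "
from h import *
st()"; python3 pic.py top 180 310 130 240 6 t13
```

```text
18.2 [500.6  -1.2  76.4] st [-18.8   1.7] zdeg -39.64 F [-10.7 -13.3   5.2] g 0.693 q [-0.23  0.45  1.75 -0.    0.94  0.46]
```

View pics/t13.png

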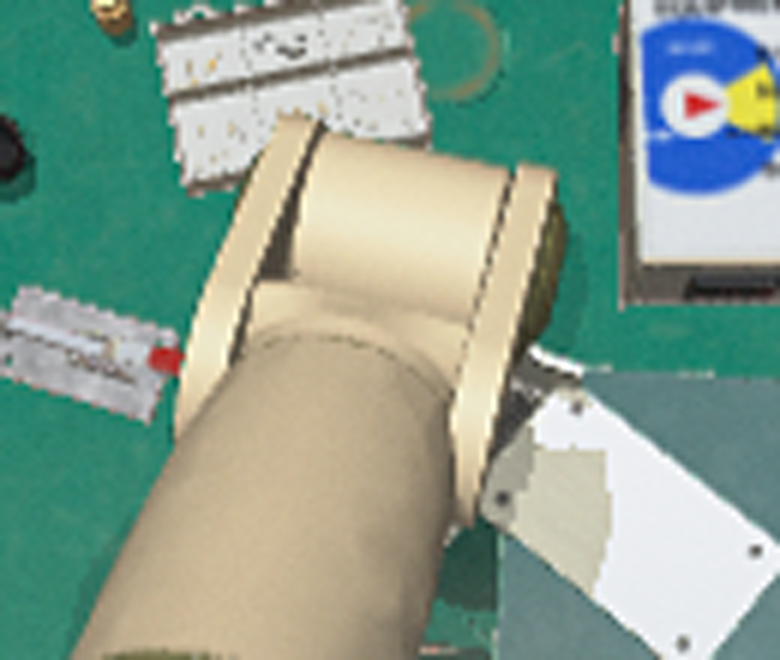

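Emit:
{"api": "send_rows", "payload": {
  "rows": "0.6 0 -0.1 0 0; 0.6 0 -0.25 0 0; 0.6 0 -0.25 0 0"
}}

```text
time_s: 18.55
eef_pos: [500.3, -1.5, 76.3]
ee_rot: [0.665, 0.24, 0.665, -0.24]
force: [-0.4, -0.5, -2.2]
grip_width: 0.694
```

Emit:
{"api": "send_rows", "payload": {
  "rows": "0.6 0.1 0 0 0; 0.6 0.15 0 0 0; 0.6 0.15 0 0 0"
}}

```text
time_s: 18.85
eef_pos: [500.3, -1.4, 74.7]
ee_rot: [0.665, 0.24, 0.665, -0.24]
force: [-0.2, -0.2, -1.8]
grip_width: 0.695
```

```bash
python3 -c "
from h import *
st()"
```

```text
18.85 [500.3  -1.4  74.7] st [-18.9   1.4] zdeg -39.67 F [-0.2 -0.2 -1.8] g 0.695 q [-0.24  0.45  1.76  0.    0.94  0.45]
```

Emit:
{"api": "send_rows", "payload": {
  "rows": "0.6 0.05 0 0 0; 0.6 0.05 0 0 0"
}}

```text
time_s: 19.05
eef_pos: [500.3, -1.5, 74.2]
ee_rot: [0.665, 0.24, 0.665, -0.24]
force: [0.9, -0.2, -2.1]
grip_width: 0.692
```

Emit:
{"api": "send_rows", "payload": {
  "rows": "0.6 0.05 0 0 0; 0.6 0.05 0 0 0"
}}

```text
time_s: 19.25
eef_pos: [500.4, -1.5, 73.8]
ee_rot: [0.665, 0.24, 0.665, -0.24]
force: [0.8, 0.3, -2.3]
grip_width: 0.693
```

Emit:
{"api": "send_rows", "payload": {
  "rows": "0.6 0.05 0 0 0; 0.6 0.05 0 0 0"
}}

```text
time_s: 19.45
eef_pos: [500.4, -1.5, 73.8]
ee_rot: [0.665, 0.24, 0.665, -0.24]
force: [-2.8, 0.3, 5.0]
grip_width: 0.696
```

Emit:
{"api": "send_rows", "payload": {
  "rows": "0.75 0 0 0 0; 0.75 0 0 0 0; 0.75 0 0 0 0; 0.75 0 0 0 0"
}}

```text
time_s: 19.85
eef_pos: [500.3, -1.6, 73.3]
ee_rot: [0.665, 0.24, 0.665, -0.24]
force: [0.1, -0.0, 0.8]
grip_width: 0.751
```

Emit:
{"api": "send_rows", "payload": {
  "rows": "0.75 -0.3 0 0 0; 0.75 -1 0 0 0; 0.75 -2 0 0 0; 0.85 -4 0 0 0; 0.85 -8 0 0 0; 0.85 -12 0 0 0; 0.6 -14 0 0 0; 0.4 -14 0 0 0; 0.2 -14 0 0 0"
}}

```text
time_s: 20.75
eef_pos: [500.1, -1.5, 213.4]
ee_rot: [0.665, 0.24, 0.665, -0.24]
force: [-0.1, 0.1, -1.5]
grip_width: 0.346
```

```bash
python3 -c "
from h import *
delta(-165,0,215)"; python3 pic.py top 180 310 130 240 6 t14
```

```text
20.75 [500.1  -1.5 213.4] st [-19.    1.1] zdeg -39.68 F [-0.1  0.1 -1.5] g 0.346 q [-0.24  0.27  1.6   0.    1.27  0.45]
rows xyz cm [ -0.16  -0.11 -14.6 ]
```

View pics/t14.png

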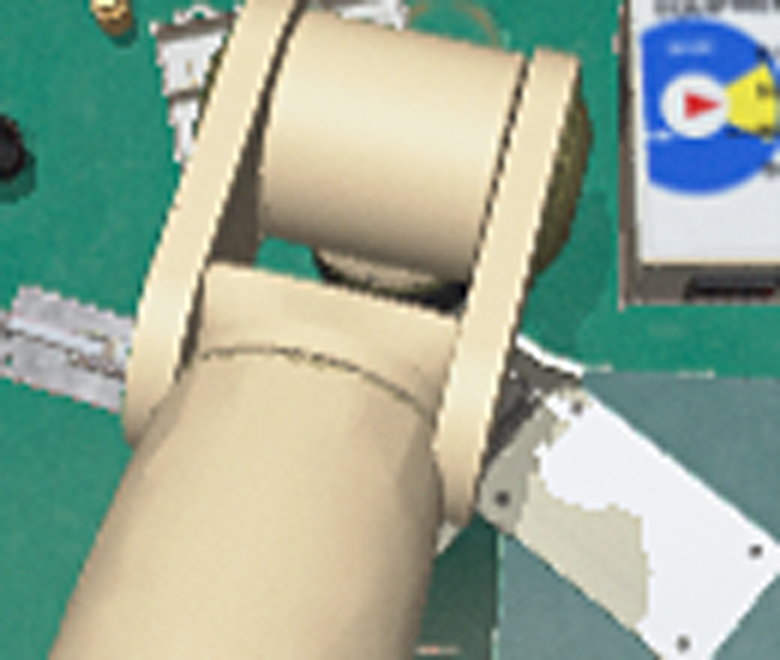

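Emit:
{"api": "send_rows", "payload": {
  "rows": "0 0 0 -4 0; 0 0 0 -8 0; 0 0 0 -12 0; 0 0 0 -15 0; 0 0 0 -15 0; 0 0 0 -15 0"
}}

```text
time_s: 21.4
eef_pos: [384.6, 94.3, 212.8]
ee_rot: [0.665, 0.24, 0.665, -0.24]
force: [0.1, 0.1, 1.6]
grip_width: -0.001
```

```bash
python3 -c "
from h import *
delta(-168,0,103)"; python3 pic.py top 180 310 150 250 6 t15; python3 pic.py scene 180 310 130 240 6 s15
```

```text
21.4 [384.6  94.3 212.8] st [-169.     1.1] zdeg -39.63 F [0.1 0.1 1.6] g -0.001 q [-0.06  0.04  1.88 -0.    1.23  0.63]
rows xyz cm [10.98 -0.1   0.11]
```

View pics/t15.png

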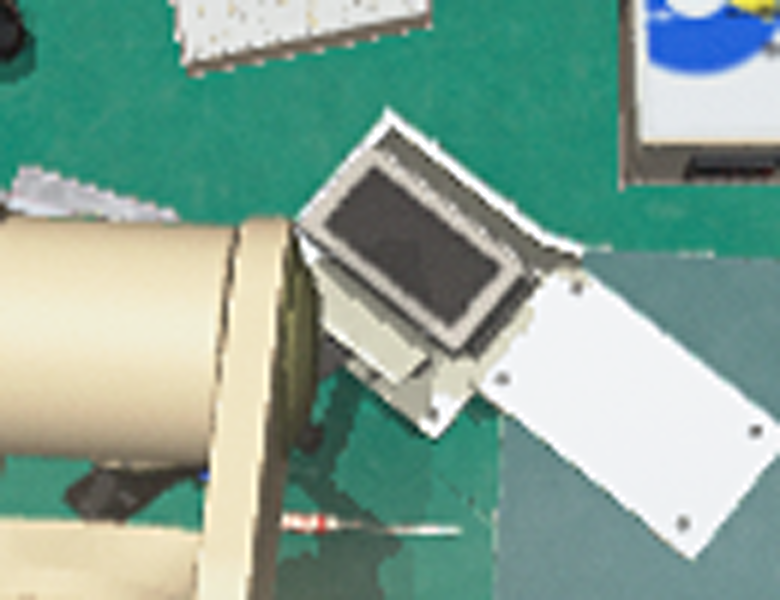

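View pics/s15.png

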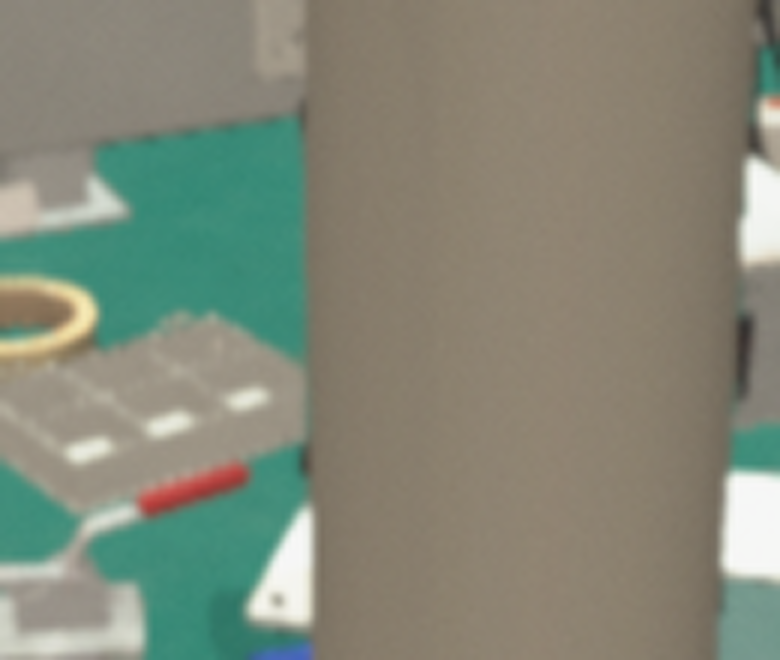

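```bash
python3 -c "
from h import *
P=crop([(370,150),(530,270),(455,352),(297,222)],180,150,6,104)
print([toS(p).round(1).tolist() for p in P], toS(P.mean(0)))"
```

```text
[[6.1, 51.6], [9.7, -56.5], [-49.8, -53.9], [-49.3, 56.1]] [-20.84046198  -0.67758287]
```

Emit:
{"api": "send_rows", "payload": {
  "rows": "0 3 0 0 0; 0 6 0 0 0; 0 9 0 0 0; 0 10.9 0 0 0; 0 10.9 0 0 0; 0 10.9 0 0 0"
}}

```text
time_s: 22.1
eef_pos: [385.4, 93.8, 104.6]
ee_rot: [0.665, 0.24, 0.665, -0.24]
force: [0.1, -0.2, 0.0]
grip_width: 0.001
```

```bash
python3 -c "
from h import *
st()"; python3 pic.py top 180 310 150 250 6 t16
```

```text
22.1 [385.4  93.8 104.6] st [-168.1    1.2] zdeg -39.72 F [ 0.1 -0.2  0. ] g 0.001 q [-0.06  0.2   2.02 -0.    0.92  0.63]
```

View pics/t16.png

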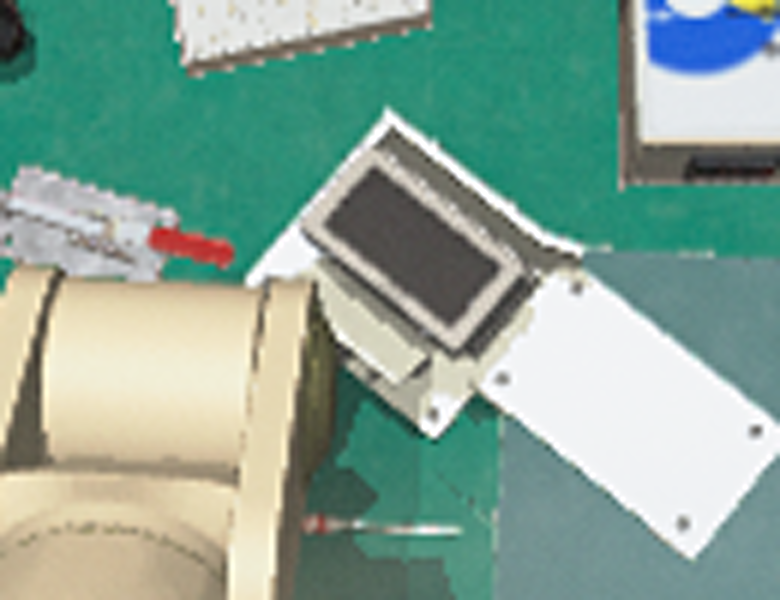

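Emit:
{"api": "send_rows", "payload": {
  "rows": "0 0 0 0.6 0; 0 0 0 1.2 0; 0 -0.3 0 1.7 0; 0 -0.6 0 2.2 0; 0 -1 0 2.8 0; 0 -1.3 0 3.4 0; 0 -1.6 0 4 0; 0 -1.8 0 4.5 0; 0 -2 0 5 0; 0 -2 0 5 0"
}}

```text
time_s: 23.15
eef_pos: [423.4, 62.6, 125.4]
ee_rot: [0.665, 0.24, 0.665, -0.24]
force: [-5.9, 5.2, 9.1]
grip_width: -0.0
```

```bash
python3 -c "
from h import *
st()"; python3 pic.py top 180 310 150 250 6 t17
```

```text
23.15 [423.4  62.6 125.4] st [-119.     1.4] zdeg -39.7 F [-5.9  5.2  9.1] g -0.0 q [-0.13  0.23  1.92  0.    1.    0.56]
```

View pics/t17.png

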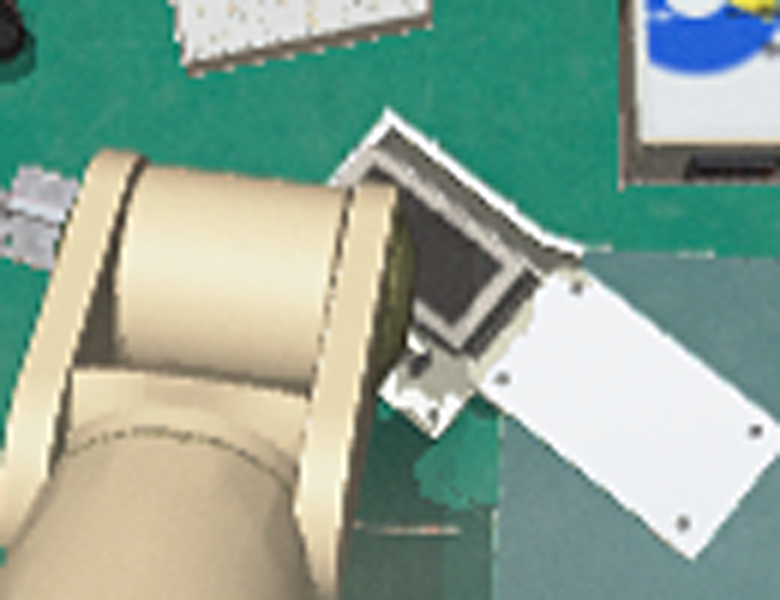

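Emit:
{"api": "send_rows", "payload": {
  "rows": "0 -0.1 0 0.4 0; 0 -0.2 0 0.8 0; 0 -0.3 0 1.2 0; 0 -0.4 0 1.6 0; 0 -0.5 0 2 0; 0 -0.5 0 2.4 0; 0 -0.6 0 2.8 0; 0 -0.6 0 3.1 0; 0 -0.6 0 3.4 0; 0 -0.6 0 3.6 0; 0 -0.6 0 3.6 0"
}}

```text
time_s: 24.3
eef_pos: [450.7, 39.6, 130.9]
ee_rot: [0.665, 0.24, 0.666, -0.24]
force: [-5.3, 4.1, 6.0]
grip_width: 0.001
```

```bash
python3 -c "
from h import *
st()"; python3 pic.py top 180 310 150 250 6 t18
```

```text
24.3 [450.7  39.6 130.9] st [-83.3   1.2] zdeg -39.69 F [-5.3  4.1  6. ] g 0.001 q [-0.17  0.27  1.84  0.    1.03  0.52]
```

View pics/t18.png

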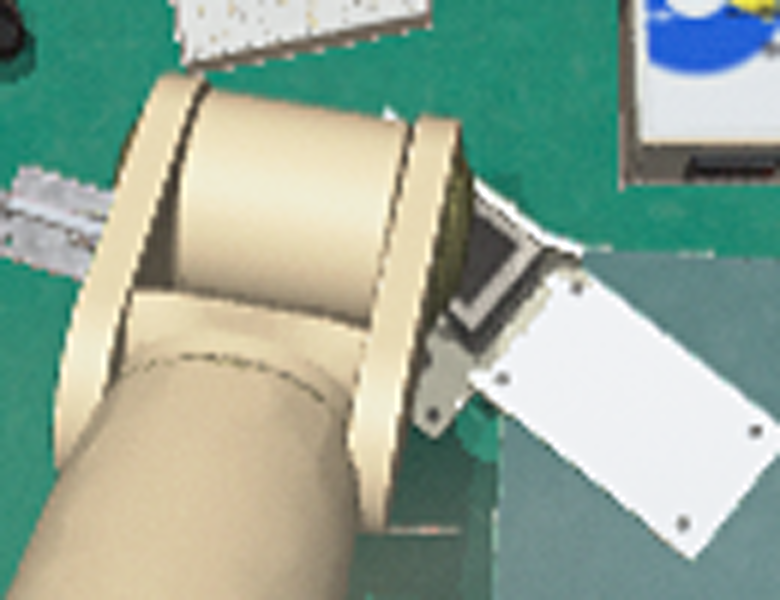

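Column is closing on the back fence; continue in small steps until the stop loads up.

Emit:
{"api": "send_rows", "payload": {
  "rows": "0 0 0 0.1 0; 0 0 0 0.2 0; 0 0 0 0.3 0; 0 0 0 0.3 0"
}}

```text
time_s: 24.75
eef_pos: [452.8, 37.9, 131.0]
ee_rot: [0.664, 0.24, 0.666, -0.24]
force: [-6.8, 4.9, 8.2]
grip_width: 0.001
```

Emit:
{"api": "send_rows", "payload": {
  "rows": "0 0 0 0.1 0; 0 0 0 0.2 0; 0 0 0 0.2 0"
}}

```text
time_s: 25.05
eef_pos: [454.3, 36.6, 130.9]
ee_rot: [0.664, 0.24, 0.666, -0.24]
force: [-6.4, 5.6, 8.0]
grip_width: -0.002
```

Emit:
{"api": "send_rows", "payload": {
  "rows": "0 0 0 0.1 0; 0 0 0 0.2 0; 0 0 0 0.2 0"
}}

```text
time_s: 25.35
eef_pos: [455.9, 35.4, 130.9]
ee_rot: [0.664, 0.24, 0.666, -0.24]
force: [-6.3, 5.3, 7.2]
grip_width: 0.002
```

```bash
python3 -c "
from h import *
st()"
```

```text
25.35 [455.9  35.4 130.9] st [-76.6   1.2] zdeg -39.68 F [-6.3  5.3  7.2] g 0.002 q [-0.18  0.28  1.83  0.    1.04  0.51]
```

Emit:
{"api": "send_rows", "payload": {
  "rows": "0 0 0 0.1 0; 0 0 0 0.2 0; 0 0 0 0.2 0"
}}

```text
time_s: 25.65
eef_pos: [456.6, 34.7, 130.9]
ee_rot: [0.664, 0.24, 0.667, -0.239]
force: [-11.2, 10.7, 11.5]
grip_width: 0.001
```

Emit:
{"api": "send_rows", "payload": {
  "rows": "0 0 0 0.1 0; 0 0 0 0.2 0; 0 0 0 0.2 0"
}}

```text
time_s: 25.95
eef_pos: [457.0, 34.4, 130.9]
ee_rot: [0.662, 0.241, 0.668, -0.239]
force: [-16.6, 15.2, 17.5]
grip_width: 0.002
```

```bash
python3 -c "
from h import *
st()"; python3 pic.py top 180 310 150 250 6 t19
```

```text
25.95 [457.   34.4 130.9] st [-75.1   1.2] zdeg -39.66 F [-16.6  15.2  17.5] g 0.002 q [-0.18  0.28  1.82  0.    1.04  0.51]
```

View pics/t19.png

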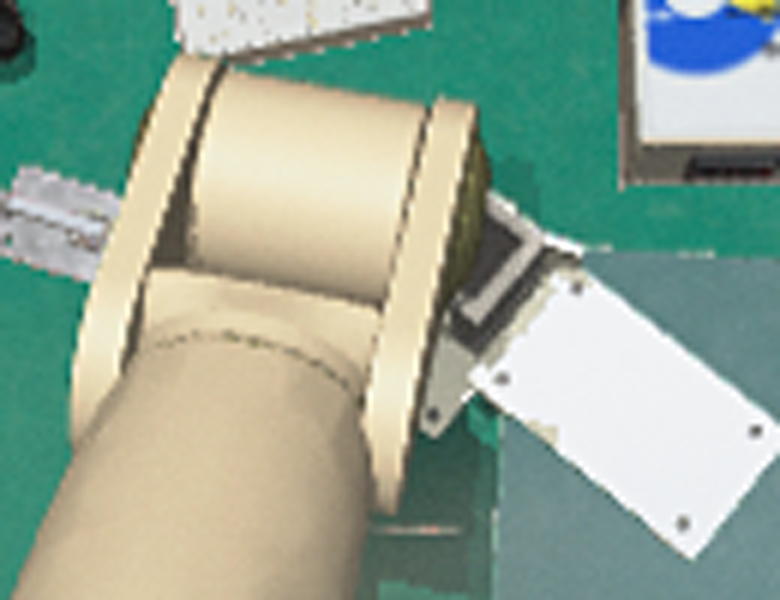

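Emit:
{"api": "send_rows", "payload": {
  "rows": "0 0 0 0.1 0; 0 0 0 0.2 0; 0 0 0 0.2 0; 0 0 0 0.2 0"
}}

```text
time_s: 26.4
eef_pos: [457.4, 34.1, 130.8]
ee_rot: [0.661, 0.241, 0.669, -0.239]
force: [-24.0, 18.9, 21.4]
grip_width: 0.001
```

```bash
python3 -c "
from h import *
st()"
```

```text
26.4 [457.4  34.1 130.8] st [-74.6   1.2] zdeg -39.66 F [-24.   18.9  21.4] g 0.001 q [-0.18  0.29  1.82  0.01  1.05  0.5 ]
```

Emit:
{"api": "send_rows", "payload": {
  "rows": "0 0 0 -0.5 0; 0 0 0 -1 0; 0 0.1 0 -1.6 0; 0 0.2 0 -2.3 0; 0 0.4 0 -3 0; 0 0.7 0 -3.8 0; 0 1 0 -4.6 0; 0 1.3 0 -5.4 0; 0 1.7 0 -6.2 0; 0 2.2 0 -7 0; 0 2.6 0 -7.8 0; 0 2.6 0 -8.4 0"
}}

```text
time_s: 27.6
eef_pos: [395.6, 84.9, 103.9]
ee_rot: [0.665, 0.24, 0.666, -0.24]
force: [-1.9, 1.6, -1.6]
grip_width: 0.002
```

Emit:
{"api": "send_rows", "payload": {
  "rows": "0 0 0 -0.5 0; 0 0 0 -1.5 0; 0 0 0 -2.5 0; 0 -3 0 -3 0; 0 -7 0 -3 0; 0 -10 0 -3 0; 0 -10 0 -3 0"
}}

```text
time_s: 28.3
eef_pos: [374.7, 104.1, 207.8]
ee_rot: [0.668, 0.241, 0.663, -0.239]
force: [0.2, 0.5, -0.5]
grip_width: 0.002
```

```bash
python3 -c "
from h import *
st()"; python3 pic.py top 180 310 150 250 6 t20
```

```text
28.3 [374.7 104.1 207.8] st [-182.9    2.3] zdeg -39.66 F [ 0.2  0.5 -0.5] g 0.002 q [-0.03  0.03  1.91 -0.    1.2   0.66]
```

View pics/t20.png

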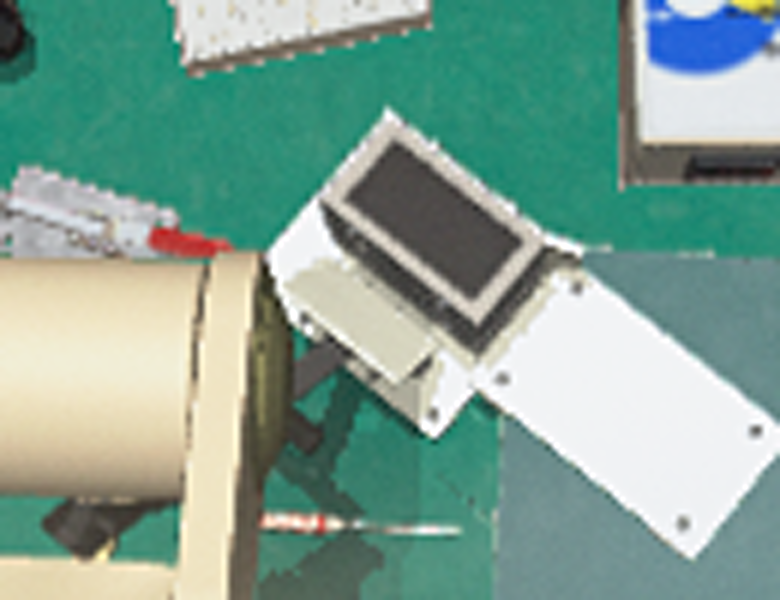

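Emit:
{"api": "send_rows", "payload": {
  "rows": "0 -1 3 -2.6 0; 0 -2 6 -5.2 0; 0 -3 9 -7.8 0; 0 -3 12 -10.4 0; 0 -3 15 -13 0; 0 -3 15 -13 0; 0 -3 15 -13 0"
}}

```text
time_s: 29.05
eef_pos: [368.3, 302.4, 233.0]
ee_rot: [0.665, 0.239, 0.666, -0.24]
force: [-0.3, -0.9, -0.1]
grip_width: 0.003
```

```bash
python3 pic.py top 180 310 150 250 6 t21; python3 pic.py scene 180 310 130 240 6 s21; python3 - <<'E'
from h import *
from rig import capture,nets
p=capture("top")
for t in["base_case","feed_case","top_case","lever_handle","bottle","tip_box","block","back_fence"]:
    print(t,[(np.round(d["location"],1).tolist(),toS(d["location"]).round(1).tolist(),round(d["confidence"],2)) for d in nets.spot_point(p,t)[:3]])
st()
E
```

```text
base_case [([421.7, 106.5, -5.3], [-148.3, 34.1], 0.61), ([513.5, -17.7, 7.3], [1.7, -2.8], 0.6)]
feed_case [([514.3, -14.4, 38.3], [0.2, 0.3], 0.63), ([628.3, 339.2, 1.3], [-138.0, 345.1], 0.16)]
top_case [([512.0, -12.2, 72.3], [-3.0, 0.5], 0.7)]
lever_handle [([414.3, 74.6, 116.1], [-133.6, 4.9], 0.67)]
bottle [([628.0, 334.8, 1.0], [-135.4, 341.6], 0.95), ([515.5, -13.2, 38.6], [0.3, 2.0], 0.6), ([425.7, -124.3, 46.6], [2.2, -140.9], 0.4)]
tip_box [([418.1, 105.7, -3.8], [-150.6, 31.2], 0.65)]
block [([629.4, 337.4, 1.8], [-136.0, 344.5], 0.61), ([414.0, -400.1, 5.0], [169.4, -360.6], 0.55), ([515.2, -18.4, 5.9], [3.4, -2.2], 0.36)]
back_fence [([539.6, -27.7, 85.7], [28.1, 6.2], 0.93)]
29.6 [369.1 302.1 234.4] st [-313.7  151. ] zdeg -39.7 F [-0.5  0.1 -0. ] g -0.003 q [ 0.44  0.2   1.63 -0.    1.31  1.13]
```

View pics/t21.png

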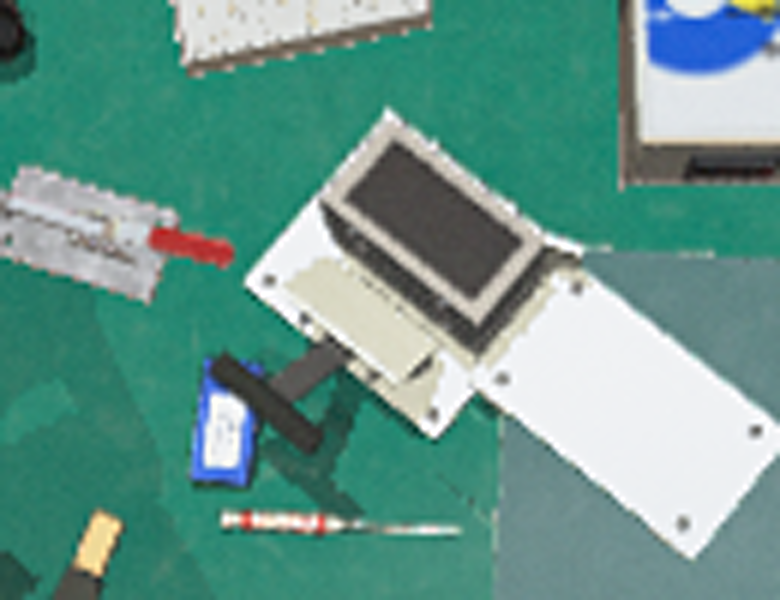

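View pics/s21.png

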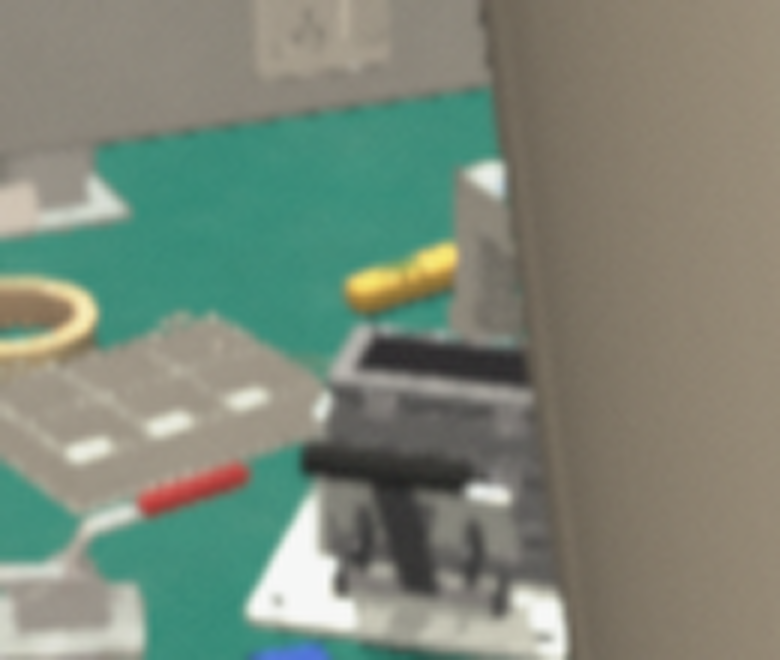

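```bash
python3 -c "
from h import *
for q,z in(((475,357),8),((472,320),104),((322,203),104),((545,240),104),((393,130),104)):
  print(toS(crop([q],180,150,6,z)[0]).round(1))
from rig import workorder
print(workorder.finish_job())"
```

```text
[-32.  -54.5]
[-30.9 -49.9]
[-32.8  52.5]
[ 27.5 -52.4]
[22.6 49.2]
the job is handed in; nothing more can be done
None
```

The three grey cases stand as one column in the station, squared against the back fence, and the lever is back at rest. I handed the job in at about 30 s of the 72 s.

- **Feed case:** pushed across with the half-open fingers, without lifting, until the force rose at the end fence (about 14 N).
- **Top case:** gripped at 40 N, moved up to the end fence (about 17 N contact), backed off slightly and lowered until it touched at about 8 N. It was then released.
- **Lever:** pushed until its position stopped changing and the force rose to about 30 N at the expected stop position, then let back.

**Last checks, in the station frame:**

| Item | x (mm) | y (mm) | Height z (mm) |
|---|---|---|---|
| Base case | 1.7 | -2.8 | 7.3 |
| Feed case | 0.2 | 0.3 | 38.3 |
| Top case | -3.0 | 0.5 | 72.3 |

- **Accuracy:** all three read inside the limits, but these readings are only good to about 4 mm. The top case is the closest, 1 mm inside its -4 mm x limit.
- **Visible corners:** in the last pictures the case sides line up. My corner readings differ from the ideal corners by up to about 7 mm, the worst being a hard-to-see edge at the back fence.
- **Network mislabels:** the network's best match for the base case was actually the tip case, and its best match for the block was the bottle. For both I used its second match.
- **Lever:** the handle reads at its rest position.
- **Bystanders:** the bottle, tip case and block read within about 5 mm of where they were at the start.
- **Arm:** it was clear of everything when I handed in.

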